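# Take the drift off its keeper peg and push the worn bushing out of the vise block

### The job

Press the sprung keeper on the hanging peg down until it snaps open and stays down, then lift the steel drift off the peg. Push the drift's rod down the bore of the vise block until its collar sits on the block and the brass bushing has come out underneath; let go and leave the drift standing there, without disturbing the other things on the bench.

Things in the scene. Friction and masses are not known exactly. Their poses are not given: they have to be found in the camera images.
- stand: fixed stand; origin on the bench exactly below where the drift hangs, z up, y along the peg. Open side x<0 normally faces the robot. Post 18 mm square at x=+31, y=+66 mm; base plate 10 mm thick, x=-43 to +73, y=-60 to +90 mm; a spool shelf above.
- shelf_edge (a point): middle of the lower front (x<0) edge of the stand's wooden spool shelf: stand x=-10, y=23, z=328 mm. The shelf covers x=-10 to +40, y=-35 to +81 mm, so keeper and drift must be reached from the open x<0 side with a tool tilted about 45 degrees from vertical, pointing to +x and down.
- peg (a point): top of the steel peg (8 mm bar) where the drift's ring hangs: stand x=0, y=0, z=229 mm. From this lowest place the bar rises 5 mm to y=-52 mm, runs level (carrying the keeper and its small spring strut) to its free end at y=-72 mm, and rises 5 mm to its elbow at y=+62 mm, where it turns back to the post.
- keeper (a joint): sprung flap, 16 mm wide (along stand x), 3 thick, 36 long, hinged near the free end of the peg (stand y=-52, z=235 mm), rad. 0 = up, leaning 40 degrees from vertical towards the post, stopping the ring; 0.87 = folded down along the peg, upper face at z=237 mm. Below 0.44 the spring returns it, beyond that it snaps down and stays. Open from 0.7.
- keeper_edge (a point): middle of the keeper's free edge: press here, straight down, about 3 N. Keeper up: stand x=0, y=-29, z=263 mm; folded down: y=-16, z=235 mm.
- drift: loose steel drift, 120 g, 150 mm long, hanging upright. Origin: centre of the rod's lower end, z along it to the ring. Rod 9 mm diameter, tapered end, z=0 to 33.5; round collar 26 mm diameter, z=33.5 to 39.5; square shank 16 x 16 mm, z=39.5 to 111, sides along its x and y; ring on top, in its x-z plane (the peg passes through along y).
- drift_grip (a point): place to grip the drift: centre of its square shank at drift z=70 mm; grip across its y faces. With the keeper down, raise the drift about 16 mm (12 to 20) and slide it along the stand's -y past the peg's end (105 mm in all).
- drift_ring (a point): top inside of the drift's ring, drift z=144 mm, where it rests on the peg. Ring of 6 mm bar, inner diameter 30, outer 42, centre at drift z=129 mm.
- drift_collar (a point): centre of the underside of the drift's collar, drift z=33.5 mm.
- block: fixed dark steel vise block 64 x 64 mm, 30 mm thick, on two 18 mm high feet (top 48 mm above the bench). Origin on the bench under the bore; z up.
- bore (a point): centre of the mouth of the block's vertical through bore, on the block's top; bore 14 mm diameter with a 2 mm chamfer, so the 9 mm rod has 2.5 mm all round.
- bushing (a joint): travel of the worn brass bushing (13 mm diameter, 14 mm long, 5.6 mm hole) down the bore, m. 0 = its top 14 mm below the bore's mouth; it has left the bore underneath at 0.016; with the drift's collar on the block it is at about 0.0195 (end of travel 0.0205). It slides stiffly, about 4 N, and stays where it is left.
- spool_a: thread spool with white flanges, 32 mm across, 34 mm tall, standing on the bench near the middle; bystander, leave alone. Origin under its centre.
- spool_b: wooden thread spool, 32 mm across, 34 mm tall; bystander, leave alone. Origin under its centre.
- varnish: small amber varnish bottle, 32 mm across, 62 mm tall; bystander, leave alone. Origin under its centre.
- hookbox: clear closed box, 75 x 50 x 22 mm; bystander, leave alone. Origin under its centre.
- scissors: small steel scissors lying flat, about 125 mm long; bystander, leave alone. Origin under its centre.
- stacker: brass hair stacker, upright tube 30 mm across, 62 mm tall; bystander, leave alone. Origin under its centre.
- bodkin: wooden-handled bodkin lying flat, 130 mm long; bystander, leave alone. Origin under its centre.
Not all that is in view belongs to the job. There is more than one size of the drift; the job needs the middle-sized. What is shaped like the block but blue or green is not meant.

How it is judged (in metres and radians):
On the way, in this order (a step that is already met when the one before it is completed fails the run):
1. the keeper is snapped down while the drift still hangs on the peg (value of joint keeper above 0.7 rad and distance between drift_ring and peg below 0.03 m), for 0.2 s.
2. the drift is off the peg (distance between drift_ring and peg above 0.085 m), for 0.2 s.
At the end, for the whole second after the job is handed in: The bushing is out of the bore underneath (travel over 16.5 mm); the drift stands in the bore at rest, upright within 0.1 rad, its collar within 2 mm of the block's top and within 4 mm of the bore's centre (value of joint bushing above 0.0165 m and horizontal distance between drift_collar and bore below 0.004 m and z of drift_collar in the frame of bore below 0.002 m and angle between drift's own z axis and vertical below 0.1 rad and linear speed of drift below 0.02 m/s); the robot touches nothing.
It fails at once if a bystander on the bench is moved more than 30 mm (distance of any of spool_a, spool_b, varnish, hookbox, scissors, stacker, bodkin from where it was at the start of the episode above 0.03 m).
It also fails if it takes over 64 s, if anything falls off the work surface, if the arm or the gripper's body presses on something with over 40 N, if the wrist force passes 120 N, or if a joint passes its speed limit or range.

### The arm

A 6-joint arm with a two-finger parallel gripper is mounted at the origin on the work surface. World frame = base frame: x ahead of the robot, y to its left, z up, the work surface at z = 0. Lengths are in m, angles in degrees, forces in N, time in s.
With the tool pointing down it reaches from about 0.2 to 0.875 m from the base axis. Payload 3.4 kg.
Tool frame: the origin (TCP) lies between the finger pads; the fingertips stand 19 mm ahead of it and the grasp point (between the pads) is the TCP; z points along the fingers, y is the direction in which the jaws open and shut (so a half turn about z gives the same grasp; the last joint's range is limited). The gripper opens to 94 mm and grips with 3 to 60 N. Pads are 16 mm wide; open, the fingers measure 119 mm over their backs; the gripper's body (75 mm by 177 mm) begins 78 mm behind the grasp point.
Start: joints at [-81.245, 15.808, 86.224, -0, 77.962, -6.933], TCP at [0.155, -0.554, 0.191] pointing down, gripper open.
Joint ranges: [-165.64, 165.64], [-43.16, 119.46], [12.63, 154.43], [-67.54, 247.53], [6.08, 155.33], [-154.97, 154.97]. Speed limits (degrees/s): [147.25, 147.25, 180, 180, 180, 180].

### API

Orientations are given as a 3x3 rotation matrix whose columns are the frame's x, y, z axes.
In Python, from cell import telemetry, eyes, ticket gives the robot as it stands.
- The arm moves only by the shell command python3 -m handwheel 'ROWS' [FORCE]. ROWS is JSON, a list that holds one entry, the list of rows, each a list of 7 numbers: the shift along the world's x, y, z in mm, then the turn, a rotation vector about the world's x, y, z in rad, then the opening, from 0 (shut) to 1 (fully open). A call has 1 to 12 rows; each row is the pose to reach, as a shift and turn from the pose commanded when the call began; what a row does not reach only later rows make up. A row lasts 1/12 s, in which the tool goes at most 41.7 mm and 7.16 degrees, less where a joint would pass 70% of its speed; a pose out of reach is approached as far as the arm can. A call with a gripper value outside its range is refused whole. The fingers move at their own pace and stop on an object; FORCE is the grip in N (left out, the last holds). Time passes only in rows, so rows that repeat a pose let the fingers close. It gives the time, the measured TCP pose, the force and the opening at its end, in the units of the state.
- telemetry.get_state(): the state, without advancing time (a new reading comes with each control period).
- eyes.read_camera(name): name is "side" or "top" or "wrist"; returns the picture (420x560x3 uint8, red, green, blue); there is no depth.
- eyes.get_calibration(name): a dict with "vfov" (degrees; the focal length in pixels is half the picture's height over the tangent of half this angle, whatever the lens; pixels are square), "cx", "cy" (the principal point, pixels), "cam_to_world" (4x4, takes a point from camera to world coordinates); the wrist camera has in their place "hand_eye" (4x4, takes a point from camera to tool coordinates, whose origin is the TCP and whose axes are the flange's). Camera axes: x right, y down, z forward; pixel columns grow to the right and rows downward; lengths in m; the calibration is good to about 2 mm. A picture is of the moment at which its call begins: read the wrist's pose just before it. get_calibration takes no time and is no camera call.
- ticket.sign_off(): hands the job in, once; it reports no verdict.
Trained networks look in the newest picture that a camera, given by its name, has taken for a name from the list of things; names that differ only in an ending like _2 or _b are one class to them, and where a whole thing is asked for, a point or a joint stands for the part that bears it (a point fixed in the world has none). Each returns a list of dicts, best first, with "confidence" (0 to 1); they miss things now and then, are a little off and sometimes report something else, mostly with a low value. They report only what shows in the picture. A call takes as long as a camera call. They do not tell look-alikes from the thing itself.
- eyes.look_for(query, camera): "centre" ([column, row] in pixels, amid what is visible of it).
The state is a dict: "time_s": time; "q": joint angles; "joint_velocities": joint speeds; "tau": joint torques, N m; "position": TCP position; "ee_rot": TCP orientation; "contact_force": force on the tool from outside, world axes, zero at the start; "ft_torque": the same for the moment, N m; "finger_gap": opening from 0.0 (shut) to 1.0 (fully open).
Only numpy, scipy, OpenCV 4.12 (cv2) and the standard library are available. Lean on these libraries where they do the work, as an engineer would, in place of code of your own. Each camera call takes 0.05 s, during which the arm holds its last target. There are 200 camera calls.

## Working session

There is one attempt and no reset: what is moved stays moved. The work goes in short steps, Python scripts to look and compute and a shell command to move; the robot and the scene stay as the last step left them, time stands still between calls to the robot, and variables do not carry over. Pictures are saved under pics/ and viewed, about 8 in all and at most 12, crops included, and the job is handed in when it is done.

```bash
ls; mkdir -p pics; cat > h.py <<'E'
import numpy as np, cv2
from cell import telemetry, eyes, ticket
def cal(cam, st=None):
    c=eyes.get_calibration(cam); f=210/np.tan(np.radians(c['vfov'])/2)
    if cam=='wrist':
        st=st or telemetry.get_state(); T=np.eye(4); T[:3,:3]=st['ee_rot']; T[:3,3]=st['position']; M=T@np.array(c['hand_eye'])
    else: M=np.array(c['cam_to_world'])
    return f,c['cx'],c['cy'],M
def ray(k,p):
    f,cx,cy,M=k; d=M[:3,:3]@np.array([(p[0]-cx)/f,(p[1]-cy)/f,1]); return M[:3,3],d/np.linalg.norm(d)
def proj(k,X):
    f,cx,cy,M=k; p=M[:3,:3].T@(np.array(X)-M[:3,3]); return np.array([cx+f*p[0]/p[2],cy+f*p[1]/p[2]])
def atz(k,p,z):
    o,d=ray(k,p); return o+d*(z-o[2])/d[2]
def tri(*rs):
    A=0;b=0
    for o,d in rs:
        P=np.eye(3)-np.outer(d,d); A=A+P; b=b+P@o
    X=np.linalg.solve(A,b); return X,[np.linalg.norm((np.eye(3)-np.outer(d,d))@(X-o)) for o,d in rs]
def snap(cam,name=None):
    k=cal(cam); im=np.array(eyes.read_camera(cam))
    if name: cv2.imwrite('pics/'+name,im[:,:,::-1])
    return k,im
E
python3 - <<'E'
from h import *
np.set_printoptions(precision=3,suppress=True)
ims=[]
for c in ['side','top','wrist']:
    k,im=snap(c,c+'0.png'); ims.append(im); print(c,k[0],k[1:3],k[3][:3].tolist())
    for q in ['stand','block','drift','keeper','keeper_edge','drift_collar','drift_ring','bore','drift_grip','shelf_edge','peg']:
        try:
            r=eyes.look_for(q,c); print(c,q,[(np.round(x['centre']).tolist(),round(x['confidence'],2)) for x in r[:4]])
        except Exception as e: print(q,e)
print(telemetry.get_state())
E
```

```text
pics
side 472.40254015207444 (286.7664153290984, 209.07463275137243) [[0.9436058174772252, -0.25228574225797057, 0.2143827546153894, 0.34413844118938386], [-0.33107099557743086, -0.7195221620732835, 0.6104751052850195, -0.6058939728058133], [0.00023897804524736961, -0.6470237727771151, -0.7624697897954789, 1.0011413250856092]]
side stand [([332.0, 306.0], 0.64)]
side block [([289.0, 220.0], 0.82), ([286.0, 186.0], 0.6), ([314.0, 248.0], 0.57)]
side drift [([408.0, 306.0], 0.96), ([189.0, 198.0], 0.7), ([380.0, 359.0], 0.57), ([324.0, 293.0], 0.56)]
side keeper [([334.0, 288.0], 0.53), ([287.0, 272.0], 0.32), ([289.0, 220.0], 0.22)]
side keeper_edge [([331.0, 305.0], 0.6), ([331.0, 289.0], 0.43)]
side drift_collar [([406.0, 303.0], 0.84), ([331.0, 311.0], 0.73), ([326.0, 295.0], 0.59), ([376.0, 363.0], 0.54)]
side drift_ring [([409.0, 307.0], 0.62), ([381.0, 355.0], 0.56), ([324.0, 292.0], 0.52), ([289.0, 220.0], 0.16)]
side bore [([287.0, 187.0], 0.89), ([287.0, 270.0], 0.71), ([289.0, 220.0], 0.59), ([317.0, 249.0], 0.55)]
side drift_grip [([326.0, 296.0], 0.85), ([381.0, 358.0], 0.
[... 1414 characters left out ...]
tand []
wrist block []
wrist drift []
wrist keeper []
wrist keeper_edge []
wrist drift_collar []
wrist drift_ring []
wrist bore []
wrist drift_grip []
wrist shelf_edge []
wrist peg []
{'time_s': 1.8, 'q': array([-81.247,  15.81 ,  86.224,  -0.002,  77.965,  -6.932]), 'joint_velocities': array([-0.03 ,  0.073,  0.001, -0.022,  0.035,  0.12 ]), 'tau': array([ -0.   , -40.446, -23.75 ,   0.07 ,   0.025,   0.   ]), 'position': array([ 0.155, -0.554,  0.191]), 'ee_rot': array([[ 0.963,  0.27 , -0.   ],
       [ 0.27 , -0.963, -0.   ],
       [-0.   ,  0.   , -1.   ]]), 'contact_force': array([ 0.385, -0.765,  0.505]), 'ft_torque': array([ 0.047, -0.025,  0.067]), 'finger_gap': 0.9995565322041786}
```

View pics/side0.png

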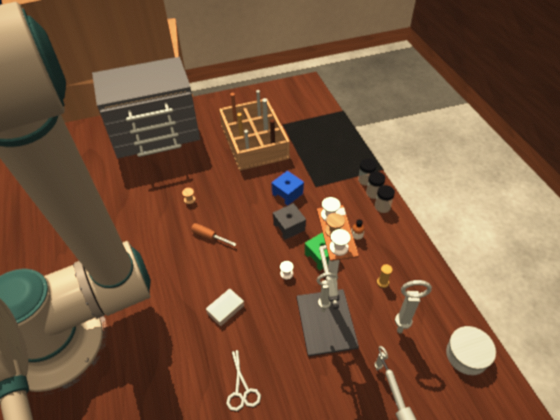

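View pics/top0.png

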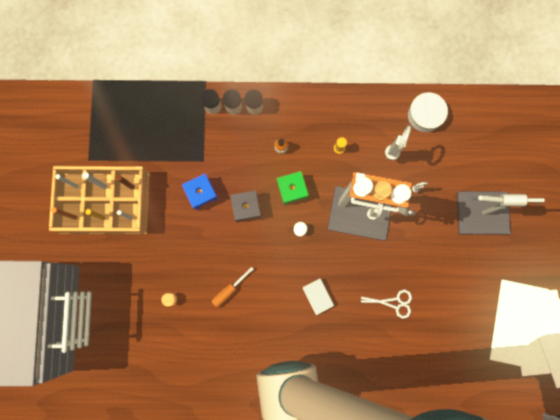

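```bash
python3 - <<'E'
import cv2,numpy as np
a=cv2.imread('pics/side0.png')[215:365,265:445]; b=cv2.imread('pics/top0.png')[165:250,220:430]
cv2.imwrite('pics/c1.png',np.vstack([cv2.resize(a,None,fx=4.0,fy=4.0,interpolation=3)][:1]))
cv2.imwrite('pics/c2.png',cv2.resize(b,None,fx=3.8,fy=3.8,interpolation=3))
E
```

```text
(no output)
```

View pics/c1.png

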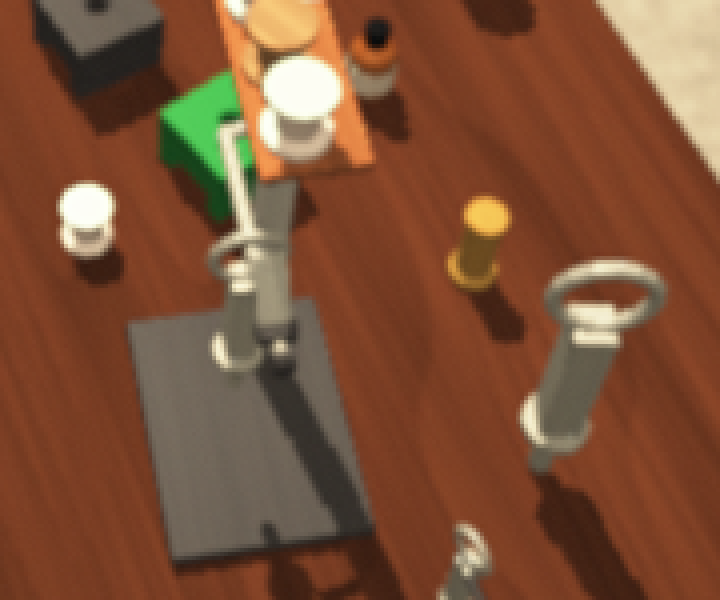

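View pics/c2.png

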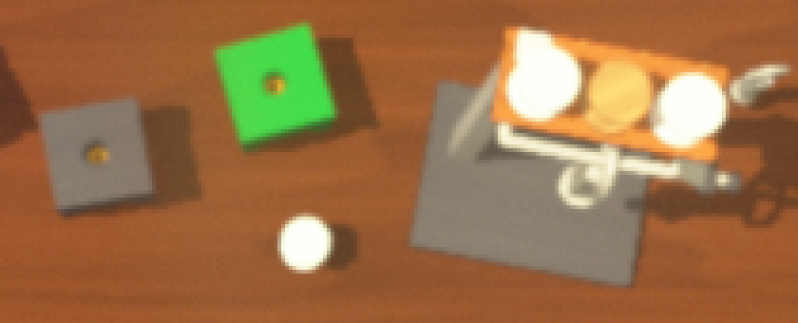

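```bash
python3 - <<'E'
from h import *
from scipy.optimize import least_squares
np.set_printoptions(precision=4,suppress=True)
S=cal('side');T=cal('top')
s=lambda u,v:np.array([u/4+265,v/4+215]); t=lambda u,v:np.array([u/3.8+220,v/3.8+165])
obs=[(T,(73,90,10),t(440,82)),(T,(-43,90,10),t(411,246)),(T,(-43,-60,10),t(632,283)),
(S,(-43,90,10),s(130,322)),(S,(-43,-60,10),s(174,558)),(S,(73,-60,10),s(371,528)),
(T,(-10,81,328),t(498,122)),(T,(-10,-35,328),t(713,158)),(S,(40,-35,328),s(373,160)),(S,(-10,-35,328),s(262,178)),(T,(0,-74,235),t(740,180))]
def W(p,X):
    c,n=np.cos(p[2]),np.sin(p[2]); X=np.array(X)/1e3; return np.array([p[0]+c*X[0]-n*X[1],p[1]+n*X[0]+c*X[1],X[2]])
f=lambda p:np.concatenate([proj(k,W(p,X))-u for k,X,u in obs])
r=least_squares(f,[.43,-.1,0],loss='soft_l1'); print('stand',r.x[:2],np.degrees(r.x[2]));print(r.fun.reshape(-1,2))
for n,X in dict(edge=(0,-29,263),peg=(0,0,229),grip=(0,0,155)).items(): print(n,W(r.x,X),proj(T,W(r.x,X)),proj(S,W(r.x,X)))
for uv in [t(97,155)]: print('bore top z48',atz(T,uv,.048), atz(S,s(97,3),.048), tri(ray(T,uv),ray(S,s(97,3))))
# block corners of top face in top view
for uv in [(38,114),(140,97),(153,190),(57,208)]: print(atz(T,t(*uv),.048)[:2])
E
```

```text
stand [ 0.5793 -0.1688] -9.388365482342174
[[-0.6409 -1.5375]
 [-0.1262 -0.4515]
 [ 0.0596 -0.1952]
 [-2.7528 -0.1703]
 [-1.1295  0.5074]
 [ 1.1181 -0.7207]
 [-1.7931 -0.5337]
 [-0.117  -0.086 ]
 [-0.3159  2.1561]
 [-0.8983  1.8389]
 [ 1.3605 -0.9593]]
edge [ 0.5745 -0.1974  0.263 ] [398.0988 205.9219] [331.7158 277.8999]
peg [ 0.5793 -0.1688  0.229 ] [381.3656 205.9942] [326.8969 274.6407]
grip [ 0.5793 -0.1688  0.155 ] [375.3924 210.7892] [324.5356 294.2985]
bore top z48 [0.6047 0.135  0.048 ] [0.6107 0.1335 0.048 ] (array([0.6079, 0.1346, 0.0469]), [np.float64(0.003058411706871884), np.float64(0.0030584117068718926)])
[0.6315 0.1741]
[0.6434 0.1074]
[0.5819 0.0982]
[0.5696 0.1604]
```

```bash
cat >> h.py <<'E'
from scipy.spatial.transform import Rotation as Ro
SP=[.5793,-.1688,np.radians(-9.39)]
def W(X,p=None):
    p=p or SP; c,n=np.cos(p[2]),np.sin(p[2]); X=np.array(X)/1e3; return np.array([p[0]+c*X[0]-n*X[1],p[1]+n*X[0]+c*X[1],X[2]])
def Rt(tilt=45,yaw=None):
    a=np.radians(tilt); yaw=SP[2] if yaw is None else yaw
    return Ro.from_euler('z',yaw).as_matrix()@np.array([[np.cos(a),0,np.sin(a)],[0,-1,0],[np.sin(a),0,-np.cos(a)]])
def delta(pos,R):
    st=telemetry.get_state(); w=Ro.from_matrix(R@np.array(st['ee_rot']).T).as_rotvec()
    print('shift',np.round((pos-st['position'])*1e3,1),'rot',np.round(w,4),'pos',st['position'],'F',st['contact_force'],'gap',st['finger_gap'],'t',st['time_s'])
E
python3 - <<'E'
from h import *
np.set_printoptions(precision=4,suppress=True)
print(W((-95,-15,360)));delta(W((-95,-15,360)),Rt())
E
```

```text
[ 0.4831 -0.1681  0.36  ]
shift [327.7 385.5 169.4] rot [ 0.0435 -0.7903 -0.4148] pos [ 0.1555 -0.5536  0.1906] F [ 0.3846 -0.7649  0.5049] gap 0.9995565322041786 t 1.8
```

```bash
python3 -m handwheel '[[[0,30,80,0,0,0,0],[30,80,169,0.005,-0.08,-0.04,0],[328,385,169,0.0435,-0.79,-0.415,0],[328,385,169,0.0435,-0.79,-0.415,0],[328,385,169,0.0435,-0.79,-0.415,0],[328,385,169,0.0435,-0.79,-0.415,0],[328,385,169,0.0435,-0.79,-0.415,0],[328,385,169,0.0435,-0.79,-0.415,0],[328,385,169,0.0435,-0.79,-0.415,0],[328,385,169,0.0435,-0.79,-0.415,0],[328,385,169,0.0435,-0.79,-0.415,0],[328,385,169,0.0435,-0.79,-0.415,0]]]'; python3 - <<'E'
from h import *
delta(W((-95,-15,360)),Rt())
E
```

```text
time_s: 2.8
position: [0.4366, -0.219, 0.3465]
ee_rot: [[0.697, -0.167, 0.698], [-0.117, -0.986, -0.119], [0.708, 0.001, -0.707]]
contact_force: [0.7, -0.9, 0.3]
finger_gap: 0.185
shift [46.5 50.9 13.5] rot [0.0008 0.0005 0.0038] pos [ 0.43663096 -0.21903141  0.34652633] F [ 0.7320089  -0.87703603  0.31728258] gap 0.1851891581651103 t 2.8
```

```bash
python3 -m handwheel '[[[0,0,0,0,0,0,0],[0,0,0,0,0,0,0]]]'; python3 - <<'E'
from h import *
delta(W((-95,-15,360)),Rt())
k,im=snap('wrist','w1.png')
for q in ['keeper','keeper_edge','drift_collar','drift_ring','drift_grip','peg','shelf_edge']:
    r=eyes.look_for(q,'wrist'); print(q,[(np.round(x['centre'],1).tolist(),round(x['confidence'],2)) for x in r[:3]])
for n,X in dict(keeper_edge=(0,-29,263),peg=(0,0,229),grip=(0,0,155),coll=(0,0,118.5),shelf=(-10,23,328),end=(0,-72,230)).items(): print(n,proj(k,W(X)))
E
```

```text
time_s: 2.97
position: [0.4383, -0.2157, 0.3465]
ee_rot: [[0.699, -0.154, 0.698], [-0.107, -0.988, -0.11], [0.707, 0.003, -0.707]]
contact_force: [0.0, -1.4, -0.5]
finger_gap: 0.041
shift [44.8 47.6 13.5] rot [ 0.0026 -0.0004 -0.0097] pos [ 0.43834917 -0.21567401  0.34651389] F [ 0.0148694  -1.38185506 -0.50727145] gap 0.041442953058298995 t 2.9667
keeper [([243.0, 176.4], 0.94)]
keeper_edge [([244.0, 175.5], 0.9)]
drift_collar [([209.6, 214.8], 0.85), ([251.6, 133.2], 0.83), ([299.0, 193.7], 0.49)]
drift_ring [([248.5, 132.7], 0.96), ([211.7, 216.7], 0.81), ([297.1, 199.5], 0.55)]
drift_grip [([297.6, 195.6], 0.85), ([247.2, 128.9], 0.83), ([211.8, 216.2], 0.72)]
peg [([179.6, 119.3], 0.74)]
shelf_edge [([175.9, 120.7], 0.58)]
keeper_edge [231.15383624 164.89218941]
peg [206.69318057 184.64644475]
grip [216.03789332 218.93958608]
coll [219.7063364  232.40200488]
shelf [157.26200873 123.75945711]
end [275.14929595 184.77379622]
```

View pics/w1.png

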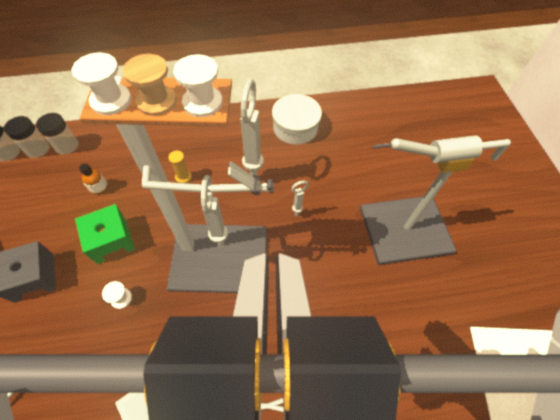

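```bash
python3 - <<'E'
from h import *
delta(W((-8,-29,300)),Rt())
E
```

```text
shift [130.9  26.4 -45.2] rot [-0.0012 -0.0015  0.0048] pos [ 0.43575105 -0.22250421  0.34522371] F [0.62339512 0.04159993 0.23027186] gap 0.003222580240659231 t 3.3667
```

```bash
python3 -m handwheel '[[[40,8,0,0,0,0,0],[80,16,-20,0,0,0,0],[120,24,-40,0,0,0,0],[131,26,-45,0,0,0,0],[131,26,-45,0,0,0,0],[131,26,-45,0,0,0,0]]]'; python3 - <<'E'
from h import *
k,im=snap('wrist'); 
S,im2=snap('side')
a=cv2.resize(im[120:330,130:410],(800,600)); cv2.imwrite('pics/w2.png',a[:,:,::-1])
delta(W((-8,-29,282)),Rt())
for n,X in dict(edge=(0,-29,263),peg=(0,0,229),end=(0,-72,230)).items(): print(n,(proj(k,W(X))-[130,120])*800/280)
E
```

```text
time_s: 3.87
position: [0.5677, -0.1944, 0.299]
ee_rot: [[0.7, -0.163, 0.695], [-0.117, -0.987, -0.114], [0.704, -0.002, -0.71]]
contact_force: [-0.6, -0.7, -0.0]
finger_gap: 0.005
shift [ -0.5  -0.7 -19. ] rot [-0.0001 -0.0009  0.002 ] pos [ 0.56713931 -0.19541197  0.3009843 ] F [-0.46328949  0.15204668 -0.23949165] gap 0.0051501060911803825 t 3.9667
edge [412.34001324 421.40605412]
peg [303.5889848  467.73201873]
end [572.48897266 466.45400617]
```

View pics/w2.png

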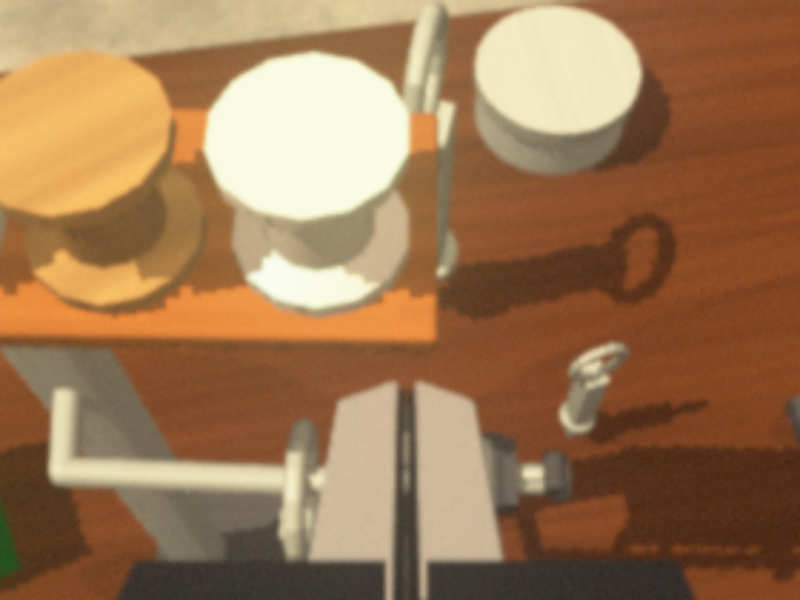

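```bash
python3 -m handwheel '[[[0,0,-10,0,0,0,0],[0,0,-18,0,0,0,0],[0,0,-24,0,0,0,0],[0,0,-28,0,0,0,0],[0,0,-32,0,0,0,0],[0,0,-36,0,0,0,0],[0,0,-39,0,0,0,0],[0,0,-41,0,0,0,0],[0,0,-41,0,0,0,0]]]'
```

```text
time_s: 4.72
position: [0.5676, -0.194, 0.2591]
ee_rot: [[0.699, -0.163, 0.697], [-0.116, -0.987, -0.115], [0.706, -0.001, -0.708]]
contact_force: [0.1, -0.0, -0.5]
finger_gap: 0.008
```

```bash
python3 -m handwheel '[[[0,0,30,0,0,0,0],[-20,3,50,0,0,0,0],[-60,10,50,0,0,0,0],[-70,12,50,0,0,0,0.6],[-70,12,50,0,0,0,0.6]]]'; python3 - <<'E'
from h import *
k,im=snap('wrist'); 
a=cv2.resize(im[100:310,130:410],(700,525)); cv2.imwrite('pics/w3.png',a[:,:,::-1])
S,im2=snap('side'); 
delta(W((0,0,155)),Rt())
E
```

```text
time_s: 5.13
position: [0.496, -0.1818, 0.3101]
ee_rot: [[0.698, -0.165, 0.697], [-0.116, -0.986, -0.117], [0.707, 0.001, -0.707]]
contact_force: [-0.2, -1.0, -1.6]
finger_gap: 0.111
shift [  81.4   14.1 -155.1] rot [0.0003 0.0001 0.002 ] pos [ 0.49790741 -0.18287826  0.31007182] F [-0.66802408  0.76860248 -0.72491325] gap 0.1977479430089488 t 5.2333
```

View pics/w3.png

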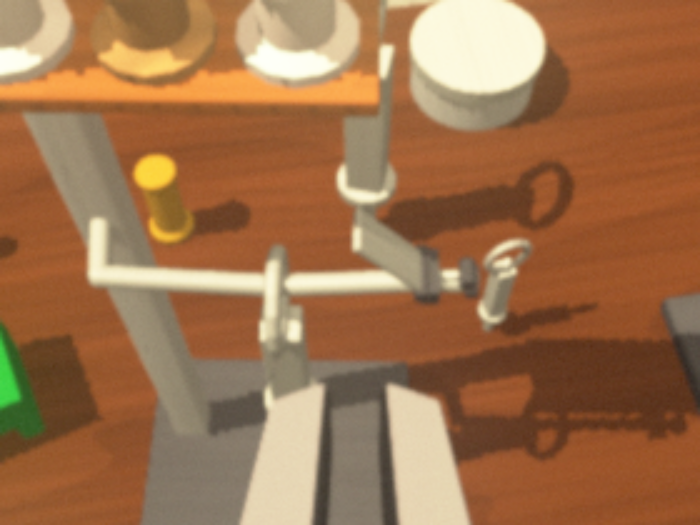

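```bash
python3 - <<'E'
from h import *
np.set_printoptions(precision=4,suppress=True)
k=cal('wrist')
for n,X in dict(edge=(0,-29,263),hinge=(0,-52,235),peg=(0,0,229),elbow=(0,62,234),end=(0,-72,230),folded=(0,-16,235),shelfcorner=(-10,-35,328)).items(): print(n,proj(k,W(X)),(proj(k,W(X))-[130,100])*2.5)
q=[]
for i in range(3):
    k,_=snap('wrist'); 
    for n in ['keeper_edge','peg','drift_grip','drift_collar']: print(n,[np.round((np.array(x['centre'])-[130,100])*2.5) for x in eyes.look_for(n,'wrist')])
k,_=snap('side'); cv2.imwrite('pics/s3.png',cv2.resize(_[230:335,290:430],(800,600))[:,:,::-1])
for n,X in dict(edge=(0,-29,263),hinge=(0,-52,235),peg=(0,0,229),end=(0,-72,230)).items(): print(n,(proj(k,W(X))-[290,230])*800/140)
E
```

```text
edge [273.6348 190.3298] [359.0871 225.8244]
hinge [299.7397 208.1301] [424.3493 270.3253]
peg [240.8312 211.6758] [277.078  279.1895]
elbow [169.7131 208.892 ] [ 99.2826 272.23  ]
end [321.8814 210.9953] [479.7035 277.4882]
folded [258.6059 208.1858] [321.5148 270.4645]
shelfcorner [283.7185 146.3561] [384.2963 115.8902]
keeper_edge [array([392., 254.])]
peg [array([180.,  80.])]
drift_grip [array([370., 148.]), array([499., 284.]), array([281., 340.])]
drift_collar [array([500., 279.]), array([371., 158.])]
keeper_edge [array([ -8., 538.]), array([397., 248.])]
peg [array([183.,  73.])]
drift_grip [array([502., 299.]), array([372., 148.]), array([287., 354.])]
drift_collar [array([508., 270.]), array([371., 150.]), array([281., 353.]), array([  2., 537.])]
keeper_edge [array([392., 254.])]
peg [array([204.,  79.])]
drift_grip [array([282., 358.]), array([497., 284.]), array([381., 145.]), array([200.,  78.])]
drift_collar [array([282., 354.]), array([500., 275.]), array([377., 154.])]
edge [238.5085 273.7868]
hinge [248.855  380.7841]
peg [210.9676 255.1583]
end [262.4792 443.3331]
```

View pics/s3.png

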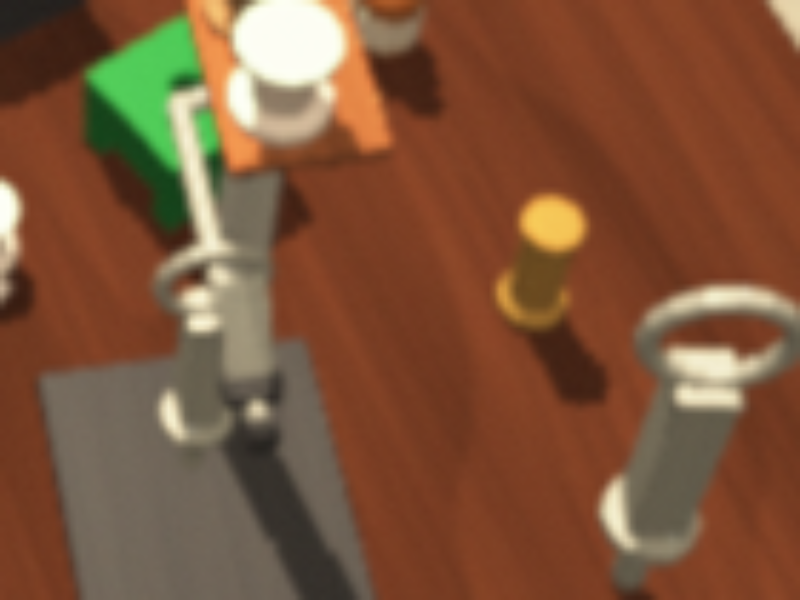

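```bash
python3 - <<'E'
from h import *
delta(W((-10,-28,285)),Rt())
E
```

```text
shift [ 67.2 -12.5 -24.7] rot [-0.0002 -0.0009  0.0003] pos [ 0.49771454 -0.18225699  0.30972776] F [-0.20264245  0.37341937  0.67905407] gap 0.6000323485368517 t 6.0333
```

```bash
python3 -m handwheel '[[[0,0,0,0,0,0,0],[0,0,0,0,0,0,0],[0,0,0,0,0,0,0],[0,0,0,0,0,0,0],[0,0,0,0,0,0,0],[0,0,0,0,0,0,0],[40,-7,0,0,0,0,0],[67,-12,0,0,0,0,0],[67,-12,-15,0,0,0,0],[67,-12,-25,0,0,0,0],[67,-12,-25,0,0,0,0]]]'
for i in 1 2 3; do python3 -m handwheel '[[[0,0,-4,0,0,0,0],[0,0,-8,0,0,0,0],[0,0,-8,0,0,0,0]]]' | grep -E 'posi|force|gap'; done
```

```text
time_s: 6.95
position: [0.564, -0.1929, 0.2813]
ee_rot: [[0.702, -0.162, 0.694], [-0.117, -0.987, -0.112], [0.703, -0.003, -0.711]]
contact_force: [-0.4, -0.0, -1.3]
finger_gap: 0.006
position: [0.5644, -0.1942, 0.2765]
contact_force: [0.1, 0.7, -0.1]
finger_gap: 0.007
position: [0.5643, -0.194, 0.2679]
contact_force: [0.2, 0.0, 0.6]
finger_gap: 0.005
position: [0.5643, -0.1939, 0.2595]
contact_force: [-0.9, -0.3, -0.8]
finger_gap: 0.002
```

```bash
python3 - <<'E'
from h import *
k,im=snap('wrist'); S,i2=snap('side')
k0=k; R=np.array(telemetry.get_state()['ee_rot']); p=telemetry.get_state()['position']
a=cv2.resize(im[140:350,150:390],(686,600))[:, :]; b=cv2.resize(i2[220:340,290:380],(450,600))
a=cv2.resize(a,(400,350)); b=cv2.resize(b,(400,533)); a=cv2.copyMakeBorder(a,0,183,0,0,0)
cv2.imwrite('pics/p4.png',np.hstack([a,b])[:,:,::-1])
tip=p+.019*R[:,2]; print('tip side crop',(proj(S,tip)-[290,220])*400/90, 'tip wrist crop',(proj(k,tip)-[150,140])*400/240)
for n,X in dict(edge=(0,-29,263),hinge=(0,-52,235),peg=(0,0,229),end=(0,-72,230)).items(): print(n,(proj(S,W(X))-[290,220])*400/90,(proj(k,W(X))-[150,140])*400/240)
E
```

```text
tip side crop [189.0065684  273.77632208] tip wrist crop [203.17624893 173.78539244]
edge [185.50660314 257.38973138] [207.67711397 162.46150758]
hinge [193.553872   340.60989278] [265.29069785 193.5557396 ]
peg [164.08593069 242.90093865] [135.47637651 199.44449447]
end [204.15046954 389.25908065] [313.75248731 198.4290041 ]
```

View pics/p4.png

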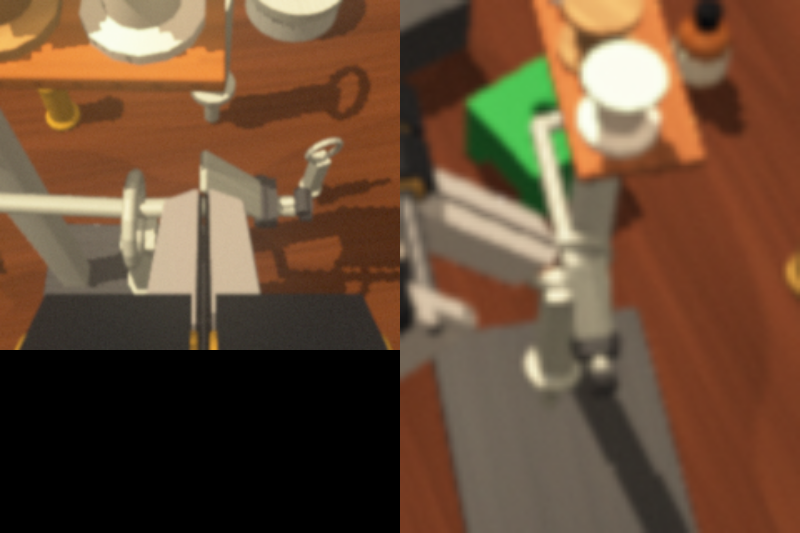

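```bash
python3 -m handwheel '[[[0,0,30,0,0,0,0],[0,0,33,0,0,0,0],[6,-1,33,0,0,0,0],[12,-2,33,0,0,0,0],[12,-2,25,0,0,0,0],[12,-2,19,0,0,0,0],[12,-2,19,0,0,0,0]]]'
for i in 1 2 3 4 ; do python3 -m handwheel '[[[0,0,-4,0,0,0,0],[0,0,-8,0,0,0,0],[0,0,-8,0,0,0,0]]]' | grep -E 'posi|force'; done
```

```text
time_s: 8.38
position: [0.5755, -0.1949, 0.2756]
ee_rot: [[0.702, -0.163, 0.694], [-0.118, -0.987, -0.112], [0.703, -0.003, -0.712]]
contact_force: [-0.2, -0.1, -0.9]
finger_gap: 0.006
position: [0.5762, -0.1958, 0.2701]
contact_force: [-0.2, 0.2, 1.1]
position: [0.5763, -0.1959, 0.2626]
contact_force: [0.1, 0.2, -0.1]
position: [0.5763, -0.1959, 0.2545]
contact_force: [-0.5, 0.3, -0.6]
position: [0.577, -0.1952, 0.2479]
contact_force: [-1.1, 1.8, 1.2]
```

```bash
for i in 1 2 3; do python3 -m handwheel '[[[0,0,-2,0,0,0,0],[0,0,-4,0,0,0,0],[0,0,-4,0,0,0,0]]]' | grep -E 'posi|force'; done
```

```text
position: [0.5765, -0.1964, 0.2431]
contact_force: [0.9, -0.2, 1.0]
position: [0.5764, -0.1961, 0.2388]
contact_force: [-0.0, -0.0, -0.2]
position: [0.5764, -0.196, 0.2348]
contact_force: [-0.6, -0.6, -0.1]
```

```bash
python3 -m handwheel '[[[-10,2,30,0,0,0,0],[-50,8,40,0,0,0,0],[-70,12,60,0,0,0,0.6],[-75,13,75,0,0,0,0.6],[-75,13,75,0,0,0,0.6],[-75,13,75,0,0,0,0.6]]]'; python3 - <<'E'
from h import *
k,im=snap('wrist'); S,i2=snap('side')
a=cv2.resize(im[140:300,170:350],(450,400)); b=cv2.resize(i2[230:310,290:360],(350,400))
cv2.imwrite('pics/p5.png',np.hstack([a,b])[:,:,::-1])
for n,X in dict(edge=(0,-29,263),folded=(0,-16,235),hinge=(0,-52,235),peg=(0,0,229),end=(0,-72,230)).items(): print(n,(proj(S,W(X))-[290,230])*5+[450,0],(proj(k,W(X))-[170,140])*2.5)
E
```

```text
time_s: 10.63
position: [0.5018, -0.1838, 0.3117]
ee_rot: [[0.697, -0.164, 0.698], [-0.115, -0.986, -0.117], [0.708, 0.002, -0.706]]
contact_force: [0.5, 0.7, -0.2]
finger_gap: 0.253
edge [658.69492853 239.56344781] [258.18183923 139.2492758 ]
folded [645.25063701 250.25733769] [220.49714545 182.91477223]
hinge [667.748106   333.18612938] [323.50297081 182.93837888]
peg [634.59667203 223.26355598] [175.9727222  191.39122965]
end [679.66927824 387.91646573] [378.93182711 190.03883143]
```

View pics/p5.png

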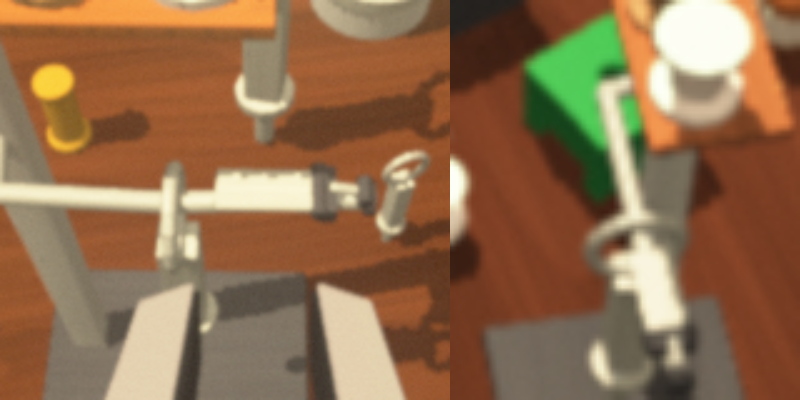

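```bash
python3 - <<'E'
from h import *
st=telemetry.get_state();k=cal('wrist');R=np.array(st['ee_rot']);p=st['position']
for d in (-10,0,10,19):
  for x in (-8,0,8): print(d,x,np.round(proj(k,p+R@np.array([x,0,d])/1e3)))
S=cal('side');
# earlier pressing pose p4: TCP stand (-10,-28,259.5): visible tip corner side raw
o,dd=ray(S,(324.9,277.4)); 
n=W((0,1,0))-W((0,0,0)); n/=np.linalg.norm(n)
for y in (-40,-28,-16):
  P0=W((0,y,0)); X=o+dd*((P0-o)@n)/(dd@n); c=X-W((0,0,0)); sx=(W((1,0,0))-W((0,0,0)))*1e3; print(y,c@sx*1e3,X[2])
print(cal('wrist')[3][:3,:3].T@R[:,2],np.array(eyes.get_calibration('wrist')['hand_eye']))
E
```

```text
-10 -8 [272. 276.]
-10 0 [272. 263.]
-10 8 [272. 250.]
0 -8 [272. 269.]
0 0 [272. 257.]
0 8 [272. 244.]
10 -8 [272. 263.]
10 0 [272. 251.]
10 8 [272. 238.]
19 -8 [272. 257.]
19 0 [272. 245.]
19 8 [272. 234.]
-40 -16.803783728790165 0.28664679314577257
-28 -12.784463567189166 0.26668906337852005
-16 -8.765143405587965 0.2467313336112672
[-3.80860505e-04 -2.72733898e-01  9.62089432e-01] [[ 3.56908250e-04 -9.62089478e-01 -2.72733770e-01  7.83353472e-02]
 [ 9.99999864e-01  2.39504135e-04  4.63762863e-04 -9.60190769e-06]
 [-3.80860505e-04 -2.72733898e-01  9.62089432e-01 -1.95469939e-01]
 [ 0.00000000e+00  0.00000000e+00  0.00000000e+00  1.00000000e+00]]
```

```bash
python3 - <<'E'
from h import *
delta(W((-76.5,0,225.5)),Rt())
print((W((80,0,-80))-W((0,0,0)))*1e3)
E
```

```text
shift [  2.1  26.7 -83.9] rot [-0.0014 -0.0023 -0.    ] pos [ 0.50170376 -0.18300135  0.30940793] F [ 0.25595889 -0.63450972 -0.58574668] gap 0.3390203534708332 t 10.7333
[ 78.92805219 -13.05230163 -80.        ]
```

```bash
python3 -m handwheel '[[[0,13,-40,0,0,0,0.7],[2,27,-80,0,0,0,0.7],[2,27,-84,0,0,0,0.7],[2,27,-84,0,0,0,0.7],[2,27,-84,0,0,0,0.7],[22,24,-104,0,0,0,0.7],[42,20,-124,0,0,0,0.7],[62,17,-144,0,0,0,0.7],[81,14,-164,0,0,0,0.7],[81,14,-164,0,0,0,0.7]]]'; python3 - <<'E'
from h import *
k,im=snap('wrist')
delta(W((3.5,0,145.5)),Rt())
print([np.round((np.array(x['centre']))) for x in eyes.look_for('drift_grip','wrist')])
for n,X in dict(grip=(0,0,155),coll=(0,0,118.5),peg=(0,0,229)).items(): print(n,proj(k,W(X)))
cv2.imwrite('pics/p6.png',cv2.resize(im,(800,600))[:,:,::-1])
E
```

```text
time_s: 11.57
position: [0.587, -0.172, 0.1465]
ee_rot: [[0.697, -0.165, 0.698], [-0.118, -0.986, -0.116], [0.707, -0.001, -0.707]]
contact_force: [-0.5, 0.7, -0.4]
finger_gap: 0.701
shift [-3.1  1.9 -2.2] rot [-0.0007  0.001   0.0013] pos [ 0.58584552 -0.17122669  0.14766356] F [-0.69724243  0.51597409 -0.22338524] gap 0.6985838788537243 t 11.6167
[array([262., 250.]), array([383., 221.]), array([309.,  91.])]
grip [268.15969465 264.09635545]
coll [268.68739092 285.53063809]
peg [266.31672637 189.23756849]
```

View pics/p6.png

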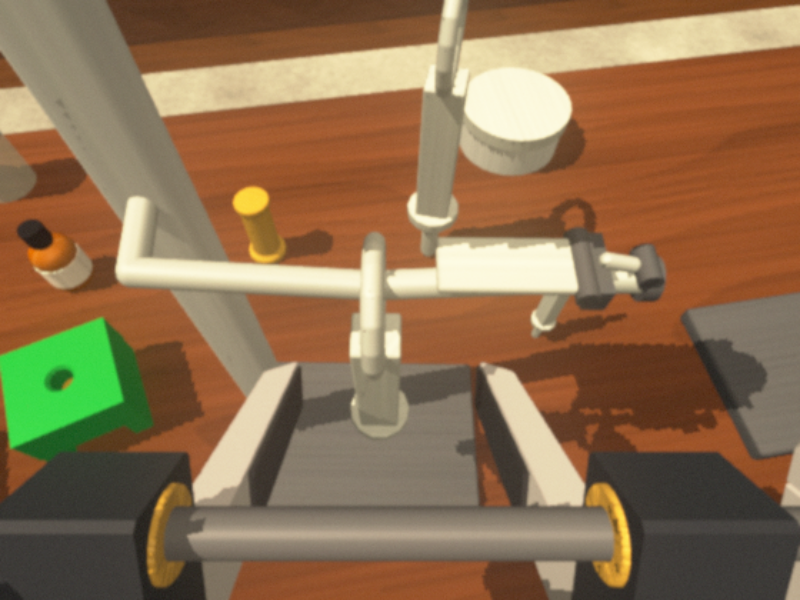

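```bash
python3 -m handwheel '[[[6,0,-6,0,0,0,0.7],[11,-1,-11,0,0,0,0.7],[11,-1,-11,0,0,0,0.7]]]' | grep -E 'posi|force'; python3 -m handwheel '[[[6,-1,-6,0,0,0,0.7],[11,-2,-11,0,0,0,0.7],[11,-2,-11,0,0,0,0.7]]]' | grep -E 'posi|force'; python3 - <<'E'
from h import *
k,im=snap('wrist'); cv2.imwrite('pics/p7.png',im[:,:,::-1])
for q in ['drift_grip','drift_ring','drift_collar']: print(q,[np.round((np.array(x['centre']))).tolist() for x in eyes.look_for(q,'wrist')])
for n,X in dict(grip=(0,0,155),coll=(0,0,118.5),ring=(0,0,214)).items(): print(n,proj(k,W(X)))
# row/col of dark pad inner edges at rows 250..300
g=im.mean(2)
for r in (255,262,270,280): print(r,g[r,160:400:4].astype(int).tolist())
E
```

```text
position: [0.595, -0.1716, 0.1384]
contact_force: [-0.9, 0.1, 0.1]
position: [0.6057, -0.1733, 0.1269]
contact_force: [0.8, -0.6, -1.3]
drift_grip [[312.0, 89.0], [263.0, 269.0], [388.0, 236.0]]
drift_ring [[314.0, 95.0], [262.0, 268.0], [391.0, 233.0]]
drift_collar [[264.0, 265.0], [315.0, 92.0], [389.0, 235.0]]
grip [271.44810504 284.74686065]
coll [271.40207092 305.84798685]
ring [271.5739778  227.04930123]
255 [121, 112, 112, 110, 110, 109, 94, 92, 91, 105, 156, 190, 109, 92, 95, 96, 97, 96, 96, 94, 98, 130, 229, 225, 197, 207, 199, 163, 122, 231, 227, 228, 99, 96, 95, 95, 91, 89, 91, 92, 93, 89, 88, 89, 100, 132, 112, 94, 91, 87, 88, 90, 90, 90, 91, 91, 86, 79, 74, 65]
262 [123, 122, 114, 110, 109, 110, 182, 197, 197, 196, 196, 129, 54, 99, 95, 96, 96, 99, 98, 96, 96, 139, 231, 226, 191, 192, 176, 148, 121, 226, 235, 228, 99, 94, 95, 93, 89, 90, 90, 90, 89, 92, 93, 90, 46, 129, 177, 167, 164, 142, 144, 72, 70, 65, 63, 61, 61, 58, 60, 62]
270 [126, 124, 126, 115, 112, 194, 194, 196, 197, 195, 143, 53, 51, 103, 114, 116, 115, 115, 114, 111, 117, 178, 227, 222, 190, 192, 175, 146, 118, 230, 226, 228, 113, 113, 112, 111, 106, 94, 77, 77, 74, 74, 75, 65, 43, 47, 117, 134, 135, 132, 137, 128, 62, 65, 62, 63, 59, 63, 60, 57]
280 [128, 127, 123, 171, 195, 195, 195, 196, 196, 110, 53, 50, 48, 96, 113, 109, 111, 112, 114, 112, 111, 115, 116, 118, 158, 160, 147, 116, 106, 100, 104, 101, 74, 75, 75, 76, 73, 70, 70, 71, 72, 71, 68, 57, 39, 49, 53, 151, 132, 132, 132, 148, 197, 133, 89, 91, 96, 95, 93, 89]
```

```bash
python3 -m handwheel '[[[1,4,0,0,0,0,0.7],[1,4,0,0,0,0,0.5],[1,4,0,0,0,0,0.3],[1,4,0,0,0,0,0],[1,4,0,0,0,0,0],[1,4,0,0,0,0,0],[1,4,0,0,0,0,0],[1,4,0,0,0,0,0],[1,4,0,0,0,0,0],[1,4,0,0,0,0,0],[1,4,0,0,0,0,0],[1,4,0,0,0,0,0]]]' 35;
```

```text
time_s: 13.37
position: [0.6057, -0.1684, 0.1247]
ee_rot: [[0.698, -0.164, 0.697], [-0.116, -0.986, -0.116], [0.706, 0.0, -0.708]]
contact_force: [-0.6, -0.7, -0.5]
finger_gap: 0.168
```

```bash
python3 -m handwheel '[[[0,0,6,0,0,0,0],[0,0,12,0,0,0,0],[0,0,16,0,0,0,0],[0,0,16,0,0,0,0],[0,0,16,0,0,0,0]]]'; python3 - <<'E'
from h import *
k,im=snap('wrist'); S,i2=snap('side')
a=cv2.resize(im[150:340,170:390],(440,380)); b=cv2.resize(i2[240:316,295:367],(360,380))
cv2.imwrite('pics/p8.png',np.hstack([a,b])[:,:,::-1])
p=telemetry.get_state()['position'];print(p)
E
```

```text
time_s: 13.78
position: [0.6056, -0.168, 0.1406]
ee_rot: [[0.698, -0.163, 0.697], [-0.115, -0.987, -0.115], [0.706, 0.0, -0.708]]
contact_force: [-0.1, 0.1, -1.5]
finger_gap: 0.172
[ 0.60542429 -0.16797876  0.14018609]
```

View pics/p8.png

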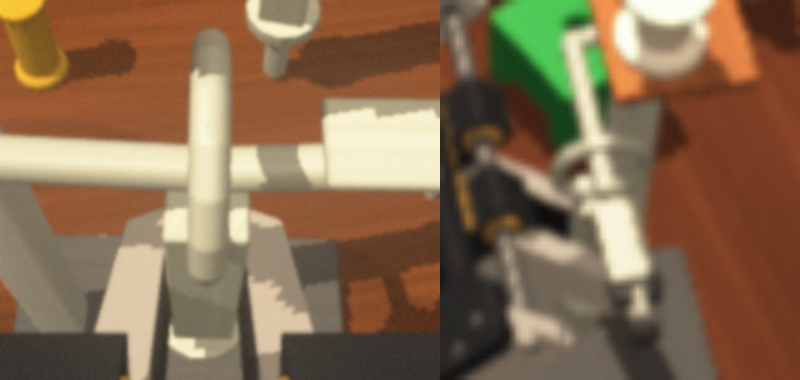

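```bash
python3 -m handwheel '[[[-3,-16,0,0,0,0,0],[-5,-32,0,0,0,0,0],[-8,-50,0,0,0,0,0],[-11,-68,0,0,0,0,0],[-14,-86,0,0,0,0,0],[-17,-105,0,0,0,0,0],[-18,-108,0,0,0,0,0],[-18,-108,0,0,0,0,0],[-18,-108,0,0,0,0,0]]]' 40
python3 - <<'E'
from h import *
k,im=snap('wrist'); S,i2=snap('side'); T,_=snap('top')
for q in ['drift','drift_ring','drift_collar']:
  for c in ('wrist','side','top'): print(q,c,[(np.round(x['centre']).tolist(),round(x['confidence'],2)) for x in eyes.look_for(q,c)])
for n,X in dict(coll=(0,-108,134),ring=(0,-108,230),grip=(0,-108,171)).items(): print(n,proj(k,W(X)),proj(S,W(X)),proj(T,W(X)))
E
```

```text
time_s: 14.63
position: [0.5874, -0.2753, 0.1401]
ee_rot: [[0.699, -0.163, 0.697], [-0.116, -0.987, -0.114], [0.706, -0.001, -0.708]]
contact_force: [0.7, 0.7, -1.0]
finger_gap: 0.167
drift wrist [([274.0, 259.0], 0.95), ([183.0, 89.0], 0.72), ([289.0, 200.0], 0.43)]
drift side [([381.0, 361.0], 0.71), ([340.0, 328.0], 0.69), ([411.0, 304.0], 0.66), ([288.0, 222.0], 0.51)]
drift top [([396.0, 146.0], 0.64), ([417.0, 189.0], 0.62), ([427.0, 220.0], 0.56)]
drift_ring wrist [([271.0, 262.0], 0.85), ([183.0, 92.0], 0.68), ([98.0, 275.0], 0.66), ([292.0, 198.0], 0.59)]
drift_ring side [([340.0, 332.0], 0.52), ([384.0, 359.0], 0.5)]
drift_ring top [([397.0, 144.0], 0.89), ([428.0, 217.0], 0.63), ([420.0, 188.0], 0.6)]
drift_collar wrist [([274.0, 261.0], 0.87), ([186.0, 92.0], 0.8), ([292.0, 199.0], 0.48)]
drift_collar side [([409.0, 307.0], 0.87), ([340.0, 328.0], 0.64), ([378.0, 365.0], 0.45)]
drift_collar top [([399.0, 210.0], 0.75), ([399.0, 146.0], 0.63), ([428.0, 215.0], 0.56), ([419.0, 187.0], 0.52)]
coll [279.05045426 302.40945808] [336.43402802 348.44217307] [419.8187264  219.88141798]
ring [283.97592011 220.68563097] [340.79364063 325.55631221] [431.21153567 214.3896192 ]
grip [280.37310258 280.46394345] [338.02853456 340.07178378] [423.99991456 217.86591474]
```

```bash
python3 -m handwheel '[[[-35,6,5,0,0,0,0],[-70,12,15,0,0,0,0],[-110,18,30,0,0,0,0],[-145,26,40,0,0,0,0],[-158,60,40,0,0,0,0],[-158,98,40,0,0,0,0],[-158,138,40,0,0,0,0],[-158,178,40,0,0,0,0],[-158,218,40,0,0,0,0],[-150,256,40,0,0,0,0],[-130,294,40,0,0,0,0],[-100,330,40,0,0,0,0]]]'
python3 - <<'E'
from h import *
delta(np.array([.634,.130,.125]),Rt())
E
```

```text
time_s: 16.23
position: [0.4318, -0.0394, 0.1691]
ee_rot: [[0.719, -0.175, 0.672], [-0.123, -0.985, -0.124], [0.684, 0.007, -0.73]]
contact_force: [-0.2, -0.7, -0.6]
finger_gap: 0.166
shift [202.2 169.4 -44.1] rot [ 0.001  -0.0333  0.0118] pos [ 0.43180892 -0.03941292  0.16909457] F [-0.22186279 -0.65980824 -0.58567624] gap 0.16598157007469455 t 16.2333
```

```bash
python3 -m handwheel '[[[0,40,8,0,-0.033,0.012,0],[20,75,8,0,-0.033,0.012,0],[45,105,8,0,-0.033,0.012,0],[80,130,4,0,-0.033,0.012,0],[115,155,0,0,-0.033,0.012,0],[150,169,-10,0,-0.033,0.012,0],[180,169,-20,0,-0.033,0.012,0],[202,169,-30,0,-0.033,0.012,0],[202,169,-35,0,-0.033,0.012,0],[202,169,-35,0,-0.033,0.012,0],[202,169,-35,0,-0.033,0.012,0]]]'
cat > look.py <<'E'
from h import *
np.set_printoptions(precision=4,suppress=True)
K={}
for i in range(3):
  for c in ('wrist','side','top'):
    K[c],im=snap(c,'q_%s.png'%c)
    for q in ['bore','drift_collar','drift_ring','drift']:
      r=[(np.round(x['centre'],1).tolist(),round(x['confidence'],2)) for x in eyes.look_for(q,c)]
      if i==0 or c=='wrist': print(i,c,q,r)
  if i==0: break
st=telemetry.get_state(); p=st['position'];R=np.array(st['ee_rot']); sx=np.array([R[0,2],R[1,2],0]);sx/=np.linalg.norm(sx)
d=p-.0268*sx; print(p,'drift axis',d)
for n,X in dict(bore=[.608,.1346,.048],coll=[d[0],d[1],p[2]-.0397+.0335],tip=[d[0],d[1],p[2]-.0397],ringc=[d[0],d[1],p[2]-.0397+.129]).items(): print(n,[np.round(proj(K[c],X),1).tolist() for c in K])
E
python3 look.py
```

```text
time_s: 17.15
position: [0.5619, 0.0655, 0.161]
ee_rot: [[0.715, -0.152, 0.682], [-0.109, -0.988, -0.106], [0.691, 0.001, -0.723]]
contact_force: [1.1, -0.6, -0.7]
finger_gap: 0.171
0 wrist bore [([64.0, 257.3], 0.87), ([309.7, 212.4], 0.83), ([186.6, 272.5], 0.65)]
0 wrist drift_collar [([522.9, 75.9], 0.83), ([272.0, 258.9], 0.69), ([342.3, 306.5], 0.65)]
0 wrist drift_ring [([273.5, 263.3], 0.82), ([520.8, 75.8], 0.72)]
0 wrist drift [([274.2, 259.4], 0.67), ([523.0, 73.5], 0.56)]
0 side bore [([288.4, 188.7], 0.87), ([317.8, 246.5], 0.86), ([286.4, 219.8], 0.77), ([328.6, 300.7], 0.56)]
0 side drift_collar [([269.4, 195.9], 0.72), ([408.1, 302.4], 0.7), ([221.6, 306.2], 0.66), ([377.8, 360.9], 0.51)]
0 side drift_ring [([406.4, 307.4], 0.95), ([268.2, 196.7], 0.62), ([381.7, 354.6], 0.62)]
0 side drift [([269.6, 194.1], 0.85), ([406.7, 303.8], 0.79), ([380.3, 360.1], 0.55)]
0 top bore [([244.7, 206.4], 0.92), ([291.4, 186.1], 0.75), ([198.4, 189.0], 0.63), ([272.2, 225.7], 0.61), ([222.6, 294.5], 0.56)]
0 top drift_collar [([401.4, 146.5], 0.83)]
0 top drift_ring [([397.8, 145.1], 0.56), ([419.7, 186.5], 0.42)]
0 top drift [([396.7, 145.7], 0.72), ([245.5, 205.9], 0.57), ([415.8, 187.2], 0.46)]
[0.5624 0.065  0.1626] drift axis [0.5359 0.0691 0.1626]
bore [[188.7, 267.1], [288.1, 215.7], [245.7, 204.5]]
coll [[272.3, 303.2], [268.4, 214.5], [271.1, 228.9]]
tip [[272.1, 316.6], [268.8, 223.5], [271.3, 230.4]]
ringc [[273.1, 227.5], [267.1, 186.4], [270.3, 224.0]]
```

```bash
python3 - <<'E'
from h import *
print(atz(cal('wrist'),(186.6,272.5),.048), atz(cal('top'),(244.7,206.4),.048))
delta(np.array([.633,.130,.125]),Rt())
E
```

```text
[0.60512766 0.13702866 0.048     ] [0.60313676 0.13703086 0.048     ]
shift [ 70.6  65.  -37.6] rot [-0.0076 -0.0193 -0.0071] pos [0.56243173 0.06501336 0.16259826] F [-0.00401215  0.5748026  -1.59160759] gap 0.16881747014393828 t 17.9
```

```bash
python3 -m handwheel '[[[25,25,-5,-0.008,-0.019,-0.007,0],[50,50,-15,-0.008,-0.019,-0.007,0],[69,67,-25,-0.008,-0.019,-0.007,0],[69,67,-38,-0.008,-0.019,-0.007,0],[69,67,-45,-0.008,-0.019,-0.007,0],[69,67,-45,-0.008,-0.019,-0.007,0],[69,67,-45,-0.008,-0.019,-0.007,0],[69,67,-45,-0.008,-0.019,-0.007,0]]]'
python3 look.py
```

```text
time_s: 18.57
position: [0.6371, 0.1191, 0.1437]
ee_rot: [[0.738, -0.138, 0.66], [-0.111, -0.99, -0.084], [0.665, -0.011, -0.746]]
contact_force: [0.0, -0.2, -1.7]
finger_gap: 0.168
0 wrist bore [([377.9, 267.7], 0.89), ([108.4, 310.4], 0.82), ([272.0, 340.8], 0.8)]
0 wrist drift_collar [([272.7, 260.3], 0.94)]
0 wrist drift_ring [([272.7, 261.4], 0.92)]
0 wrist drift [([272.3, 261.1], 0.56)]
0 side bore [([316.6, 246.4], 0.93), ([288.2, 218.9], 0.55), ([301.3, 192.9], 0.53), ([292.2, 179.9], 0.15)]
0 side drift_collar [([407.0, 303.9], 0.72), ([296.1, 177.8], 0.71), ([376.3, 360.1], 0.65)]
0 side drift_ring [([288.2, 222.3], 0.69), ([292.3, 181.6], 0.64), ([408.6, 308.4], 0.57), ([381.5, 357.5], 0.56), ([330.6, 304.6], 0.26)]
0 side drift [([296.0, 174.7], 0.69), ([407.0, 304.8], 0.59), ([378.9, 358.9], 0.44)]
0 top bore [([291.6, 185.3], 0.82), ([198.7, 191.5], 0.7), ([235.6, 197.8], 0.44)]
0 top drift_collar [([399.7, 147.3], 0.84), ([415.9, 187.5], 0.61), ([250.3, 191.6], 0.56)]
0 top drift_ring [([396.4, 146.5], 0.96), ([249.4, 190.5], 0.59), ([416.3, 189.7], 0.51)]
0 top drift [([245.9, 193.7], 0.72), ([395.7, 144.4], 0.6)]
[0.6382 0.1199 0.1438] drift axis [0.6116 0.1233 0.1438]
bore [[258.6, 335.3], [288.1, 215.7], [245.7, 204.5]]
coll [[270.7, 303.2], [291.1, 195.5], [248.2, 197.1]]
tip [[271.4, 314.7], [291.0, 204.4], [249.0, 199.5]]
ringc [[266.9, 237.9], [291.4, 167.7], [245.6, 189.8]]
```

```bash
python3 - <<'E'
from h import *
st=telemetry.get_state(); print(st['q'],st['joint_velocities']); delta(np.array([.631,.1316,.118]),Rt())
E
python3 -m handwheel '[[[0,0,0,0,0,0,0],[0,0,0,0,0,0,0]]]'
```

```text
[ 12.55302044   9.62013646 119.27961831 -50.20881049  17.00239179
 154.9095054 ] [-0.09088217  0.08675712 -0.11088267 -0.15577264 -0.02104872  0.01006472]
shift [ -7.2  11.7 -25.8] rot [-0.0199 -0.0546 -0.0262] pos [0.63818089 0.11992106 0.14383679] F [ 0.33487894 -0.53390972 -0.56686483] gap 0.16896704898064527 t 19.3167
time_s: 19.48
position: [0.6382, 0.1199, 0.1439]
ee_rot: [[0.738, -0.138, 0.661], [-0.11, -0.99, -0.083], [0.666, -0.012, -0.746]]
contact_force: [-0.1, -0.7, -1.2]
finger_gap: 0.167
```

```bash
python3 -m handwheel '[[[-10,0,30,0,0,0,0],[-20,0,60,0,0,0,0],[-30,0,90,0,0,0,0],[-40,0,120,0,0,0,0],[-40,0,140,0,0,0,0],[-40,0,140,0,0,0,0],[-40,0,140,0,0,0,0]]]'
python3 - <<'E'
from h import *
st=telemetry.get_state(); print(st['q']); delta(np.array([.631,.1316,.118]),Rt(45,np.radians(55)))
E
```

```text
time_s: 20.07
position: [0.5983, 0.1199, 0.285]
ee_rot: [[0.737, -0.138, 0.662], [-0.111, -0.99, -0.083], [0.667, -0.013, -0.745]]
contact_force: [0.4, -0.2, -2.4]
finger_gap: 0.168
[ 13.95091228  -2.6014032  109.33390115 -24.20251725  35.83613262
 127.11584386]
shift [  32.7   11.7 -167. ] rot [ 0.011  -0.0582  1.0977] pos [0.59834663 0.11992848 0.2849534 ] F [ 0.43864184 -0.15956828 -2.4062148 ] gap 0.16834510333921218 t 20.0667
```

```bash
python3 - <<'E'
from h import *
delta(np.array([.625,.154,.220]),Rt(45,np.radians(42)))
E
```

```text
shift [ 26.7  34.1 -65. ] rot [ 0.0043 -0.058   0.8709] pos [0.59834663 0.11992848 0.2849534 ] F [ 0.43864184 -0.15956828 -2.4062148 ] gap 0.16834510333921218 t 20.0667
```

```bash
python3 -m handwheel '[[[5,10,0,0.004,-0.058,0.12,0],[10,20,0,0.004,-0.058,0.24,0],[15,30,0,0.004,-0.058,0.36,0],[20,34,0,0.004,-0.058,0.48,0],[27,34,0,0.004,-0.058,0.6,0],[27,34,0,0.004,-0.058,0.72,0],[27,34,0,0.004,-0.058,0.84,0],[27,34,-20,0.004,-0.058,0.871,0],[27,34,-45,0.004,-0.058,0.871,0],[27,34,-65,0.004,-0.058,0.871,0],[27,34,-65,0.004,-0.058,0.871,0],[27,34,-65,0.004,-0.058,0.871,0]]]'
python3 - <<'E'
from h import *
st=telemetry.get_state(); print(st['q']); delta(np.array([.625,.154,.125]),Rt(45,np.radians(42)))
E
python3 look.py | grep -E '^(bore|coll|tip|ringc|\[)|wrist|top bore|side'
```

```text
time_s: 21.07
position: [0.6213, 0.1549, 0.2131]
ee_rot: [[0.539, 0.662, 0.521], [0.47, -0.749, 0.467], [0.699, -0.007, -0.715]]
contact_force: [0.7, 0.6, -1.7]
finger_gap: 0.169
[-14.47218829   6.28846728 113.21365091  53.46731049  46.40621764
   0.59582372]
shift [  3.7  -0.9 -88.1] rot [ 0.0023 -0.0126  0.0095] pos [0.62130471 0.15486823 0.21310867] F [ 0.66436301  0.5637451  -1.67484405] gap 0.169309885163067 t 21.0667
0 wrist bore [([273.6, 341.5], 0.75), ([214.7, 248.1], 0.71), ([434.0, 407.5], 0.64)]
0 wrist drift_collar [([274.1, 260.0], 0.93)]
0 wrist drift_ring [([273.5, 261.3], 0.88)]
0 wrist drift [([273.7, 257.1], 0.71)]
0 side bore [([289.6, 221.1], 0.87), ([316.1, 249.1], 0.61), ([285.3, 190.4], 0.59), ([204.7, 232.6], 0.24)]
0 side drift_collar [([410.2, 304.0], 0.64), ([223.2, 307.8], 0.63), ([329.3, 307.5], 0.58), ([377.1, 360.8], 0.47), ([292.6, 143.7], 0.41)]
0 side drift_ring [([288.0, 146.8], 0.71), ([408.3, 307.6], 0.57), ([379.7, 360.4], 0.55)]
0 side drift [([407.6, 304.7], 0.72), ([331.2, 304.0], 0.68), ([289.1, 142.0], 0.66), ([379.3, 360.3], 0.54)]
0 top bore [([296.3, 181.7], 0.82), ([199.0, 190.3], 0.76), ([393.4, 212.2], 0.69), ([245.4, 202.5], 0.56)]
[0.6249 0.1542 0.2192] drift axis [0.6048 0.1366 0.2192]
bore [[280.8, 346.1], [288.1, 215.7], [245.7, 204.5]]
coll [[279.0, 298.8], [286.7, 170.7], [240.0, 194.5]]
tip [[278.4, 313.7], [286.7, 180.6], [241.1, 197.0]]
ringc [[282.5, 214.2], [286.7, 139.9], [236.5, 186.5]]
```

```bash
python3 -m handwheel '[[[0,0,-30,0,0,0,0],[0,0,-60,0,0,0,0],[0,0,-85,0,0,0,0],[0,0,-85,0,0,0,0],[0,0,-85,0,0,0,0]]]'
python3 - <<'E'
from h import *
eyes.read_camera('wrist');eyes.read_camera('wrist')
st=telemetry.get_state(); print(st['q']); delta(np.array([.625,.154,.125]),Rt(45,np.radians(42)))
E
python3 look.py | grep -E '^(bore|coll|tip|ringc|\[)|wrist|bore'
python3 - <<'E'
from h import *
T=cal('top'); S=cal('side'); W_=cal('wrist')
def seg(path,u,v,r,name):
    im=cv2.imread(path)[v-r:v+r+1,u-r:u+r+1].astype(int); b,g,R=im[...,0],im[...,1],im[...,2]
    m=(R-b>25)&(abs(R-b)<140); print(name); 
    for row in (R): print(' '.join('%3d'%x for x in row))
    print('R-B')
    for row in (R-b): print(' '.join('%3d'%x for x in row))
seg('pics/top0.png',245,206,7,'top')
seg('pics/side0.png',289,217,7,'side')
E
```

```text
time_s: 22.23
position: [0.6246, 0.1541, 0.133]
ee_rot: [[0.538, 0.657, 0.528], [0.466, -0.754, 0.464], [0.702, -0.003, -0.712]]
contact_force: [0.3, 0.8, -1.3]
finger_gap: 0.169
[-14.38229024  12.48265061 119.89555562  66.29608258  39.31606374
 -16.38010317]
shift [ -1.3   0.3 -10.6] rot [ 0.0035 -0.0017  0.0152] pos [0.62630936 0.15374386 0.13560149] F [-0.6658444  -0.1257295  -1.09313265] gap 0.1650811361911904 t 22.3333
0 wrist bore [([449.0, 404.7], 0.84), ([273.9, 342.1], 0.72)]
0 wrist drift_collar [([272.2, 256.1], 0.56)]
0 wrist drift_ring [([272.7, 261.5], 0.82)]
0 wrist drift [([275.9, 258.3], 0.62)]
0 side bore [([287.1, 219.9], 0.97), ([317.6, 247.9], 0.58)]
0 top bore [([196.7, 191.5], 0.94), ([238.1, 210.5], 0.65), ([296.0, 181.4], 0.56)]
[0.625  0.154  0.1338] drift axis [0.6048 0.1363 0.1338]
bore [[276.3, 334.3], [288.1, 215.7], [245.7, 204.5]]
coll [[272.2, 308.2], [286.8, 195.2], [242.8, 200.7]]
tip [[272.0, 321.9], [286.8, 204.0], [243.8, 202.9]]
ringc [[273.1, 232.1], [286.8, 167.8], [239.8, 193.7]]
top
134 134 135 135 135 133 131 133 132 132 131 132 131 134 133
[... 2853 characters left out ...]
  20  18  17  19  20  21  24  23  23  23
 25  25  23  22  19  15  11  11  14  16  20  21  22  23  24
 25  25  23  22  16  10   9   8   9  12  18  21  22  23  23
 25  25  24  22  16  10   7   7   9  12  18  22  22  22  24
 25  25  25  24  19  14  12  14  14  16  21  22  23  23  24
 26  25  25  26  23  20  20  22  21  21  23  24  23  22  23
 24  24  24  25  25  24  25  25  25  25  24  25  24  22  23
 23  25  24  25  25  25  25  26  27  25  24  25  25  25  22
 24  25  23  24  24  23  25  25  25  26  24  26  24  23  23
 25  25  25  25  24  24  25  24  25  25  24  25  24  23  23
 24  26  24  24  25  24  25  25  25  26  25  24  23  20  18
 23  25  24  24  25  24  24  23  25  25  24  20  18  15  11
```

```bash
python3 - <<'E'
from h import *
np.set_printoptions(precision=4,suppress=True)
S=cal('side');T=cal('top')
X,e=tri(ray(S,(288.9,215.4)),ray(T,(245.1,204.7)));print(X,e, atz(S,(288.9,215.4),.048),atz(T,(245.1,204.7),.048))
im=cv2.imread('pics/q_side.png').astype(int)
print('cols 276..304')
for v in range(180,222): print(v,' '.join('%3d'%x for x in im[v,276:305,2]))
E
```

```text
[0.6091 0.1359 0.0468] [np.float64(0.0014713163474131315), np.float64(0.0014713163474131782)] [0.6102 0.1349 0.048 ] [0.6074 0.1361 0.048 ]
cols 276..304
180  29  67  80  58  40  37  38  40  42  42  42  42  55  83  87 102 132 142 136 128 117  97  75  64  73  92 103 113 118
181  17  39  48  40  35  33  36  46  47  44  40  42  47  57  58  67  86 106 126 140 140 131  99  61  47  55  67  83  98
182  14  22  29  29  31  26  34  57  62  54  44  39  38  41  45  44  53  63  81  97 114 121  95  56  37  37  42  51  62
183  13  20  25  28  26  20  32  52  63  56  45  37  38  37  39  39  42  46  49  55  67  73  60  42  37  37  38  40  42
184  14  19  26  27  22  21  27  34  39  43  38  31  30  41  50  46  40  38  39  40  43  41  39  36  39  38  37  38  42
185  16  20  27  24  20  22  27  28  28  28  25  21  28  57  74  69  58  47  43  38  39  37  37  39  36  38  39  50  61
186  15  22  25  24  21  23  27  28  26  25  20  19  35  76  97  94  86  76  61  45  38  38  37  37  37  37  43  66  80
187  13  24  27  23  22  26  28  29  28  24  20  20  44  87 103 106 104  99  82  56  38  37  38  39  36  3
[... 3393 characters left out ...]
 115 118 117 116 116 106  79  52  39  38  43  60  90 104 109 110 110 112 113 112 113 111 113 114 120
217  92 110 117 116 116 115 118 116 115 111  93  67  54  53  60  77  99 108 109 108 109 112 112 111 113 111 110 112 116
218  64  91 111 116 115 115 116 116 117 115 109  94  86  86  91 101 110 112 112 109 109 109 110 111 113 112 111 110 111
219  43  68 101 116 117 115 115 115 117 116 115 112 110 111 110 113 112 112 112 110 108 110 110 111 111 113 112 107  98
220  35  51  86 109 115 115 114 114 116 116 117 114 114 114 113 113 113 114 112 110 110 107 109 109 109 107  99  87  69
221  35  41  63  90 109 116 115 113 114 115 116 116 114 114 114 112 112 111 113 112 110 108 104  97  93  86  72  55  43
```

```bash
python3 - <<'E'
import cv2,numpy as np
im=cv2.imread('pics/q_wrist.png').astype(int); p=cv2.imread('pics/p7.png').astype(int)
g=im.mean(2); 
for v in range(150,346,5): print(v,' '.join('%3d'%x for x in g[v,226:322:4]))
E
```

```text
150  67  66  64  70  69  66  69  68  70  72  70  68  69  68  69  70  69  67  68  68  67 111 107 113
155  67  71  67  71  70  70  69  68  70  72  68  71  69  73  70  70  68  72  69  81 116 118 114 113
160 113  84  72  72  75  71  75  73  72  74  74  74  75  69  73  72  73  69 108 110 107 117 118 116
165 110 114 109  76  70  73  74  75  76  73  74 189 236 209  84  71  79 114 117 116 112 110 114 114
170 111 111 113 113 107  76  74  75  76  76 161 242 241 230 183  80 118 117 111 114 116 111 110 108
175 117 115 112 114 113 115  97  79  79  79 200 246 245 238 196 121 115 116 117 114 108 114 118 112
180 119 117 117 113 114 117 115 116  87  80 215 247 246 239 201 118 121 118 115 117 116 112 108 116
185 120 120 120 119 119 118 115 119 114 118 227 247 246 239 207 116 109 118 116 114 112 119 116 106
190 162 163 146 133 120 121 120 117 116 121 225 247 246 239 204 124 124 112 116 118 118 114 110 117
195 163 161 161 163 163 137 124 121 120 119 229 250 250 240 206 130 121 120 118 113 119 118 113 112
200 163 162 163 162 164 101 128 125 123 125 230 250 249 240 200 125 119 127 122 122 119 112 119 117

[... 2199 characters left out ...]

315 232 231 244 245 244 222  88 107 137 141 137 140 141 141 138 154  80  72 148 153 180 240 231 232
320  90  87 225 245 245 184  86 121 181 177 180 179 175 175 174 179  90  70 137 154 168 172  85  86
325  90  87 214 244 245 134  79 122 150 181 181 180 184 181 169 135  99  77 116 156 153 104  80  83
330  83  78 198 244 244 108  73 127 143 117 114 139 137 110 121 134 110  75 100 155 152  97  82  82
335  84  74 169 245 244  87  70 134 141 116 125 129 111 159 117 138 122  73 118 244 219  93  75  85
340  83 129 132 244 240  85  68 140 140 139 124 132 130 188 135 139 129  75 112 244 244 167 128  81
345  81 118 113 242 230  86  69 144 141 141 141 136 135 139 136 137 133  72 125 240 240 156 176  84
```

```bash
cat > fit.py <<'E'
from h import *
from scipy.optimize import least_squares
H=np.linalg.inv(np.array(eyes.get_calibration('wrist')['hand_eye'])); f,cx,cy,_=cal('wrist')
def row(x,z,y=0):
    c=H@np.array([x,y,z,1]); return np.array([cx+f*c[0]/c[2],cy+f*c[1]/c[2]])
feats=[((8,111),233),((-8,111),271.5),((-8,39.5),317.5),((-13,39.5),328)]
def pt(p,X): # drift(x,z)->tool(x,z); alpha=angle of drift z axis from -z_t towards x_t
    a=p[2]; zd=np.array([np.sin(a),-np.cos(a)]); xd=np.array([np.cos(a),np.sin(a)])  # tool (x,z)
    q=p[:2]+(X[0]*xd+X[1]*zd)/1e3; return q
def res(p): return [row(*pt(p,X))[1]-r for X,r in feats]
if __name__=='__main__':
  for fix in (None,np.radians(45)):
    g=(lambda p:res(p)) if fix is None else (lambda p:res([p[0],p[1],fix]))
    r=least_squares(g,[-.07,.03,.78],x_scale=[.01,.01,.1]); p=r.x if fix is None else [r.x[0],r.x[1],fix]
    print(np.round(p,4),np.degrees(p[2]),np.round(r.fun,1),'grip70',pt(p,(0,70)),'shank w px top front/back',[row(*pt(p,X),y=.008)[0]*2-2*cx for X in((-8,111),(8,111),(-8,60))],'ringtop',row(*pt(p,(0,150))))
E
python3 fit.py; python3 - <<'E'
import cv2
g=cv2.imread('pics/q_wrist.png').mean(2)
for v in (236,268,276,300,312): print(v,g[v,246:304].astype(int).tolist())
E
```

```text
[-0.0486  0.0115  0.781 ] 44.749344144927 [-0.1  0.1  0.6 -0.6] grip70 [ 0.0007275  -0.03824033] shank w px top front/back [np.float64(50.417807547313714), np.float64(47.63398181078617), np.float64(37.6262583878181)] ringtop [276.43276306 196.61354624]
[-0.0493  0.0123  0.7854] 45.0 [ 0.1 -0.2  0.7 -0.5] grip70 [ 0.00017482 -0.0372135 ] shank w px top front/back [np.float64(49.96451265791757), np.float64(47.20846124216587), np.float64(37.39504322292453)] ringtop [276.37174476 196.70670909]
236 [96, 95, 100, 100, 98, 105, 160, 234, 247, 250, 251, 250, 250, 250, 250, 249, 248, 244, 232, 223, 227, 232, 234, 236, 236, 237, 239, 241, 241, 240, 231, 224, 213, 208, 200, 187, 173, 163, 175, 222, 243, 248, 248, 248, 247, 246, 241, 220, 168, 129, 120, 120, 120, 121, 117, 117, 119, 116]
268 [245, 245, 245, 246, 244, 238, 242, 246, 247, 246, 245, 245, 245, 246, 246, 246, 244, 227, 207, 203, 206, 208, 207, 206, 200, 197, 195, 191, 187, 181, 177, 173, 167, 162, 164, 157, 155, 175, 226, 243, 245, 245, 245, 246, 247, 247, 245, 234, 218, 236, 244, 245, 245, 246, 245, 244, 245, 244]
276 [246, 245, 246, 246, 243, 229, 185, 150, 144, 142, 141, 142, 142, 143, 143, 145, 147, 156, 168, 170, 167, 164, 159, 160, 160, 157, 156, 158, 153, 156, 152, 150, 148, 145, 145, 145, 141, 140, 141, 139, 141, 143, 142, 143, 143, 139, 137, 146, 154, 159, 161, 164, 171, 188, 211, 224, 237, 241]
300 [245, 242, 217, 150, 102, 92, 88, 88, 96, 127, 138, 142, 141, 142, 143, 142, 142, 140, 140, 140, 141, 143, 141, 141, 137, 141, 142, 138, 142, 140, 142, 144, 144, 142, 141, 140, 139, 138, 137, 139, 140, 139, 129, 104, 83, 71, 74, 75, 89, 125, 148, 154, 157, 157, 157, 158, 158, 155]
312 [235, 184, 114, 90, 88, 85, 82, 77, 88, 119, 134, 136, 139, 141, 139, 142, 140, 139, 140, 142, 135, 138, 139, 138, 139, 141, 139, 140, 141, 141, 142, 140, 143, 140, 140, 138, 141, 141, 138, 137, 145, 157, 147, 111, 77, 73, 72, 71, 72, 77, 102, 136, 154, 155, 158, 156, 157, 156]
```

```bash
cat > fit2.py <<'E'
from fit import *
def w(p,X,h): return 2*(row(*pt(p,X),y=h)[0]-row(*pt(p,X))[0])
th=np.linspace(0,2*np.pi,181)
def ringrows(p,R): return np.array([row(*pt(p,(R*np.cos(t),129+R*np.sin(t))))[1] for t in th])
def res2(p):
    r=[row(*pt(p,X))[1]-v for X,v in feats[:]]
    r+=[(w(p,(8,111),.008)-42),(w(p,(-8,111),.008)-42.5),(w(p,(-8,50),.008)-34.5)]
    r+=[ringrows(p,.021*1e3).min()-162.5, ringrows(p,21).max()-288]
    return r
for a in (.7,1.0,1.3,1.5):
    r=least_squares(res2,[-.07,-.0,a],x_scale=[.01,.01,.1],loss='soft_l1'); print(round(r.cost,1),np.round(r.x,4),np.degrees(r.x[2]),np.round(res2(r.x),1),'grip70',pt(r.x,(0,70)))
E
python3 fit2.py | grep -v "shank w"
```

```text
8.9 [-0.0488  0.0101  0.7984] 45.74651384345518 [-2.7 -2.9  1.  -0.2 -1.1  0.9 -3.5  0.5  1.7] grip70 [ 0.00134324 -0.03871127]
8.9 [-0.0488  0.0101  0.7984] 45.746513893605666 [-2.7 -2.9  1.  -0.2 -1.1  0.9 -3.5  0.5  1.7] grip70 [ 0.00134324 -0.03871127]
8.9 [-0.0488  0.0101  0.7984] 45.74651373480558 [-2.7 -2.9  1.  -0.2 -1.1  0.9 -3.5  0.5  1.7] grip70 [ 0.00134324 -0.03871127]
8.9 [-0.0488  0.0101  0.7984] 45.74651378248058 [-2.7 -2.9  1.  -0.2 -1.1  0.9 -3.5  0.5  1.7] grip70 [ 0.00134324 -0.03871127]
```

```bash
cat > ax.py <<'E'
from h import *
np.set_printoptions(precision=4,suppress=True)
def drift(z,st):
    a=.7984; zd=np.array([np.sin(a),0,-np.cos(a)]); return st['position']+np.array(st['ee_rot'])@(np.array([-.0488,0,.0101])+z*zd)
if __name__=='__main__':
    st=telemetry.get_state(); S=cal('side')
    for z in (0,.0335,.0395,.07,.129): print(z,drift(z,st),proj(S,drift(z,st)))
    b=np.array([.608,.136,.048]); print('bore - tip',(b-drift(0,st))*1e3); ax=drift(.1,st)-drift(0,st); print('axis',ax*10,np.degrees(np.arccos(ax[2]*10))); 
    delta(np.array([.625,.154,.125]),Rt(45,np.radians(42)))
E
python3 ax.py
```

```text
0 [0.6042 0.1358 0.0923] [286.6179 204.6469]
0.0335 [0.6047 0.1362 0.1258] [286.7438 195.6852]
0.0395 [0.6048 0.1363 0.1318] [286.7669 194.0394]
0.07 [0.6052 0.1367 0.1623] [286.8873 185.4736]
0.129 [0.606  0.1374 0.2213] [287.1344 167.8939]
bore - tip [  3.7962   0.1803 -44.3205]
axis [0.0141 0.0119 0.9998] 1.0595225727400266
shift [ 0.   0.  -8.8] rot [ 0.0034 -0.0043  0.0148] pos [0.625  0.154  0.1338] F [-0.3245 -0.5878 -0.2508] gap 0.16744642089174194 t 23.0833
```

```bash
python3 -m handwheel '[[[4,0,0,0.012,-0.014,0,0],[4,0,-20,0.012,-0.014,0,0],[4,0,-35,0.012,-0.014,0,0],[4,0,-40,0.012,-0.014,0,0],[4,0,-40,0.012,-0.014,0,0],[4,0,-40,0.012,-0.014,0,0]]]' | grep -E 'pos|force'; python3 ax.py | grep -E 'bore|axis|pos'
for i in 1 2 3; do python3 -m handwheel '[[[0,0,-2,0,0,0,0],[0,0,-4,0,0,0,0],[0,0,-4,0,0,0,0]]]' | grep -E 'posi|force'; done
```

```text
position: [0.6292, 0.154, 0.094]
contact_force: [0.1, 0.2, -1.2]
bore - tip [-1.0014 -0.3862 -3.9713]
axis [ 0.0004 -0.0006  1.    ] 0.04023808144300448
shift [-4.2 -0.  31. ] rot [-0.0092  0.0094  0.0151] pos [0.6292 0.154  0.094 ] F [ 0.0504  0.212  -1.175 ] gap 0.17173698685076771 t 23.5833
position: [0.6293, 0.1539, 0.0903]
contact_force: [-0.3, -0.6, -1.2]
position: [0.6288, 0.154, 0.0856]
contact_force: [0.4, 0.2, -2.2]
position: [0.6288, 0.1539, 0.0814]
contact_force: [-0.1, 0.0, -1.7]
```

```bash
for i in 1 2 3 4; do python3 -m handwheel '[[[0,0,-2,0,0,0,0],[0,0,-4,0,0,0,0],[0,0,-5,0,0,0,0],[0,0,-5,0,0,0,0]]]' | grep -E 'posi|force'; done; python3 ax.py | grep -E 'bore|axis|pos'
```

```text
position: [0.6289, 0.1539, 0.0765]
contact_force: [0.1, 0.0, -0.5]
position: [0.6289, 0.154, 0.0715]
contact_force: [0.5, -1.4, -1.4]
position: [0.6294, 0.1541, 0.0673]
contact_force: [-0.1, 0.8, 1.8]
position: [0.6293, 0.154, 0.0619]
contact_force: [0.1, 0.2, 2.0]
bore - tip [-1.0802 -0.4201 28.1497]
axis [-0.0001 -0.0005  1.    ] 0.03064676526290971
shift [-4.3 -0.  63.1] rot [-0.0091  0.0099  0.015 ] pos [0.6293 0.154  0.0619] F [0.0636 0.2374 2.007 ] gap 0.16297942368140725 t 25.6667
```

```bash
for i in 1 2 3 4 5; do o=$(python3 -m handwheel '[[[0,0,-1,0,0,0,0],[0,0,-2,0,0,0,0],[0,0,-2,0,0,0,0]]]' | grep -E 'posi|force'); echo $o; done
```

```text
position: [0.6292, 0.154, 0.0599] contact_force: [1.0, 1.5, 2.2]
position: [0.6292, 0.154, 0.0579] contact_force: [1.3, 0.8, 1.5]
position: [0.6292, 0.1539, 0.0558] contact_force: [2.2, 1.0, 1.8]
position: [0.6292, 0.1542, 0.0545] contact_force: [-0.6, 0.4, 7.3]
position: [0.6293, 0.1544, 0.0542] contact_force: [-8.3, -3.3, 17.1]
```

```bash
python3 -m handwheel '[[[0,0,1,0,0,0,0],[0,0,1,0,0,0,0]]]' | grep -E 'posi|force'; python3 - <<'E'
from h import *
k,im=snap('wrist','r_w.png'); S,i2=snap('side','r_s.png')
g=im.mean(2)
a=cv2.imread('pics/q_wrist.png').mean(2)
for n,G in (('before',a),('now',g)):
  print(n,'col270 grad rows:',[(v,int(G[v,268:274].mean())) for v in range(155,345,1) if abs(G[v+1,268:274].mean()-G[v-1,268:274].mean())>25], 'col257',[(v,int(G[v,256:260].mean())) for v in range(225,345) if abs(G[v+1,256:260].mean()-G[v-1,256:260].mean())>25])
print('side cols 276..304')
for v in range(200,226): print(v,' '.join('%3d'%x for x in i2[v,276:305,0]))
E
```

```text
position: [0.6292, 0.1544, 0.0542]
contact_force: [-2.9, -1.7, 11.6]
before col270 grad rows: [(163, 89), (164, 133), (165, 182), (166, 215), (275, 172), (319, 163), (328, 172), (329, 146)] col257 [(230, 104), (231, 150), (232, 223), (233, 246), (269, 233), (270, 207), (271, 169)]
now col270 grad rows: [(161, 131), (162, 173), (163, 218), (164, 239), (273, 176), (318, 150), (319, 170), (328, 177), (329, 145), (330, 124)] col257 [(229, 99), (230, 144), (231, 223), (232, 247), (268, 237), (269, 209), (270, 173), (271, 154), (323, 171), (324, 154), (325, 136)]
side cols 276..304
200  56  86  93  93  94  86  60  38  32  34  37  39  44  55  71  69  58  46  45  56  61  62  65  63  65  66  67  65  63
201  74 146 167 146 105  66  44  37  36  34  35  36  37  38  52  74  71  54  55  60  63  63  63  63  64  65  67  66  66
202  72 154 185 169 125  75  45  40  38  37  37  37  37  44  72  97  98  80  67  62  60  62  62  64  66  65  67  67  66
203  39  90 124 126 108  74  50  44  42  42  39  39  38  55  89 102 119 117  97  79  68  64  62  64  64  65  66  66  75
204  19  38  78  96  85  56  43  43  
[... 1902 characters left out ...]
  56  85 104 110 112 109 103  96  79  61  59  57  51  42  36  38  35  35  37  37  37  36  38  38  37
221  26  25  28  26  29  40  52  71  90 107 126 136 106  68  54  53  48  40  38  37  36  38  35  35  36  38  37  36  36
222  27  28  27  27  26  25  29  37  52  74 109 133 108  69  55  53  44  39  36  36  36  37  35  37  36  36  37  38  35
223  26  28  25  26  27  26  27  32  36  43  60  79  69  55  51  46  41  37  37  36  37  36  37  36  37  36  37  37  33
224  30  29  27  26  25  27  39  43  40  36  38  41  42  44  44  42  39  37  37  37  36  35  36  37  37  37  36  36  33
225  38  36  31  28  26  28  45  52  47  43  41  36  37  39  36  37  37  37  37  37  35  39  37  37  37  36  37  35  35
```

```bash
python3 -m handwheel '[[[0,0,1,0,0,0,0],[0,0,1,0,0,0,0.1],[0,0,1,0,0,0,0.25],[0,0,1,0,0,0,0.4],[0,0,1,0,0,0,0.7],[0,0,1,0,0,0,0.7],[0,0,1,0,0,0,0.7],[0,0,1,0,0,0,0.7],[0,0,1,0,0,0,0.7],[0,0,1,0,0,0,0.7]]]'; python3 - <<'E'
from h import *
S,i2=snap('side','r_s2.png'); k,im=snap('wrist','r_w2.png'); T,i3=snap('top','r_t2.png')
for q in ['drift','drift_collar','drift_ring']:
  for c in ('wrist','side'): print(q,c,[(np.round(x['centre']).tolist(),round(x['confidence'],2)) for x in eyes.look_for(q,c)])
g=im.mean(2)
print('col270',[(v,int(g[v,268:274].mean())) for v in range(155,345,1) if abs(g[v+1,268:274].mean()-g[v-1,268:274].mean())>25])
for n,z in dict(coll=.048,shtop=.1255,ringc=.1435,ringtop=.1645).items(): print(n,proj(k,[.608,.136,z]),proj(S,[.608,.136,z]))
E
```

```text
time_s: 28.02
position: [0.629, 0.1539, 0.0537]
ee_rot: [[0.526, 0.658, 0.539], [0.459, -0.753, 0.471], [0.716, -0.0, -0.698]]
contact_force: [-0.1, 0.0, 0.6]
finger_gap: 0.686
drift wrist [([272.0, 254.0], 0.6)]
drift side [([407.0, 305.0], 0.97), ([380.0, 360.0], 0.72)]
drift_collar wrist [([269.0, 255.0], 0.9)]
drift_collar side [([378.0, 361.0], 0.65), ([409.0, 306.0], 0.6), ([291.0, 195.0], 0.5), ([381.0, 279.0], 0.4)]
drift_ring wrist [([271.0, 257.0], 0.78), ([260.0, 324.0], 0.44)]
drift_ring side [([409.0, 308.0], 0.97), ([383.0, 358.0], 0.67), ([293.0, 197.0], 0.58)]
col270 [(254, 167), (315, 150), (316, 168), (324, 180), (325, 158), (326, 135), (327, 116), (333, 116)]
coll [273.42489984 307.0936129 ] [287.964008   215.31392766]
shtop [274.3578755  247.85939523] [288.03155962 195.50326905]
ringc [274.72713919 224.41500467] [288.04823101 190.61410114]
ringtop [275.30451349 187.75776236] [288.06818504 184.76224334]
```

```bash
python3 -m handwheel '[[[-5,-5,7,0,0,0,0.7],[-16,-14,21,0,0,0,0.7],[-27,-24,35,0,0,0,0.7],[-43,-38,56,0,0,0,0.7],[-60,-52,77,0,0,0,0.7],[-76,-66,98,0,0,0,0.7],[-90,-80,120,0,0,0,0.7],[-90,-80,120,0,0,0,0.7],[-90,-80,120,0,0,0,0.7],[-90,-80,120,0,0,0,0.7]]]'; python3 - <<'E'
from h import *
eyes.read_camera('wrist')
S,i2=snap('side','e_s.png'); k,im=snap('wrist','e_w.png'); T,i3=snap('top','e_t.png')
for q in ['drift','drift_collar','drift_ring']:
  for c in ('wrist','side','top'): print(q,c,[(np.round(x['centre']).tolist(),round(x['confidence'],2)) for x in eyes.look_for(q,c)])
for n,z in dict(coll=.048,colltop=.054,shtop=.1255,ringc=.1435,ringtop=.1645).items(): print(n,[np.round(proj(c,[.608,.136,z]),1).tolist() for c in(k,S,T)])
print('side cols 272..306')
for v in range(178,226): print(v,' '.join('%3d'%x for x in i2[v,272:306,0]))
E
```

```text
time_s: 29.3
position: [0.5389, 0.0741, 0.1734]
ee_rot: [[0.526, 0.658, 0.539], [0.459, -0.753, 0.471], [0.716, -0.0, -0.698]]
contact_force: [-0.1, 0.8, -0.3]
finger_gap: 0.701
drift wrist [([273.0, 193.0], 0.91)]
drift side [([407.0, 306.0], 0.58), ([291.0, 202.0], 0.54), ([243.0, 395.0], 0.51), ([379.0, 360.0], 0.43)]
drift top [([395.0, 146.0], 0.78)]
drift_collar wrist [([271.0, 192.0], 0.69)]
drift_collar side [([408.0, 304.0], 0.8), ([379.0, 364.0], 0.7), ([290.0, 202.0], 0.63), ([331.0, 302.0], 0.34)]
drift_collar top [([398.0, 148.0], 0.73), ([417.0, 187.0], 0.44)]
drift_ring wrist [([271.0, 194.0], 0.56)]
drift_ring side [([290.0, 203.0], 0.79), ([408.0, 308.0], 0.7), ([382.0, 355.0], 0.59)]
drift_ring top [([279.0, 142.0], 0.69), ([398.0, 147.0], 0.61), ([418.0, 186.0], 0.37)]
coll [[273.0, 223.3], [288.0, 215.3], [245.1, 204.5]]
colltop [[273.0, 220.4], [288.0, 213.8], [245.0, 204.1]]
shtop [[273.1, 177.7], [288.0, 195.5], [243.0, 199.5]]
ringc [[273.1, 164.0], [288.0, 190.6], [242.5, 198.2]]
ringtop [[273.1, 145.9], [288.1, 184.8], [241.9, 196.7]]
side cols 272..306
178 
[... 6015 characters left out ...]

221  36  36  37  38  39  48  51  41  29  43  82 105 114 117 115 109  92  68  56  53  54  54  55  53  58  81  98  98  95  87  73  55  43  60
222  38  36  38  36  36  39  40  32  33  60  94 109 113 116 116 115 108  82  60  54  54  55  54  53  53  62  77  73  63  54  44  38  38  63
223  35  37  37  36  37  37  36  28  38  78 105 114 115 114 116 116 113  94  71  56  54  53  52  51  47  46  54  49  41  38  35  35  38  64
224  36  35  37  36  36  37  34  26  45  86 108 117 117 114 114 115 116 107  81  59  54  50  47  44  39  38  40  38  36  35  36  36  37  64
225  36  37  38  37  37  35  31  31  59  86 100 111 116 115 115 113 116 112  91  65  50  44  42  37  36  38  38  37  36  37  33  35  36  66
```

```bash
python3 -m handwheel '[[[0,0,25,0,0,0,0],[0,0,32,0,0,0,0],[0,0,32,0,0,0,0],[0,0,32,0,0,0,0],[0,0,32,0,0,0,0],[0,0,32,0,0,0,0],[0,0,32,0,0,0,0],[25,22,32,0,0,0,0],[50,44,32,0,0,0,0],[75,66,32,0,0,0,0],[86,77,32,0,0,0,0],[86,77,32,0,0,0,0]]]' ; python3 -m handwheel '[[[0,0,-15,0,0,0,0],[0,0,-30,0,0,0,0],[0,0,-40,0,0,0,0],[0,0,-40,0,0,0,0]]]' | grep -E 'pos|force'
for i in 1 2 3 4 ; do o=$(python3 -m handwheel '[[[0,0,-1,0,0,0,0],[0,0,-3,0,0,0,0],[0,0,-3,0,0,0,0]]]' | grep -E 'posi|force'); echo $o; done
```

```text
time_s: 30.95
position: [0.6263, 0.1531, 0.2055]
ee_rot: [[0.524, 0.66, 0.538], [0.46, -0.751, 0.473], [0.716, -0.001, -0.698]]
contact_force: [-1.3, -0.2, -0.6]
finger_gap: 0.006
position: [0.6228, 0.1509, 0.1627]
contact_force: [0.1, 0.3, 0.0]
position: [0.6252, 0.1506, 0.1633] contact_force: [0.3, -0.3, 0.6]
position: [0.6251, 0.1509, 0.1601] contact_force: [1.0, 0.9, 1.0]
position: [0.627, 0.1512, 0.1595] contact_force: [-1.6, -0.5, 6.8]
position: [0.6289, 0.1514, 0.1593] contact_force: [0.5, -0.1, 14.2]
```

```bash
python3 -m handwheel '[[[0,0,15,0,0,0,0],[-5,-5,40,0,0,0,0],[-30,-26,60,0,0,0,0],[-55,-50,60,0,0,0,0],[-80,-70,60,0,0,0,0],[-80,-70,60,0,0,0,0],[-80,-70,60,0,0,0,0],[-80,-70,60,0,0,0,0]]]'; python3 - <<'E'
from h import *
eyes.read_camera('wrist')
S,i2=snap('side','f_s.png'); k,im=snap('wrist','f_w.png')
a=cv2.imread('pics/e_s.png')[:,:,::-1].astype(int); d=np.abs(i2.astype(int)-a).max(2)[178:225,276:300]; print('side change around drift',d.mean(),d.max())
for q in ['drift_collar','drift_ring','drift']: print(q,[(np.round(x['centre']).tolist(),round(x['confidence'],2)) for x in eyes.look_for(q,'wrist')])
for n,z in dict(coll=.048,colltop=.054,shtop=.1255,ringc=.1435,ringtop=.1645).items(): print(n,np.round(proj(k,[.608,.136,z]),1).tolist())
g=im.mean(2); u=int(round(proj(k,[.608,.136,.1])[0]))
for v in range(125,300,3): print(v,' '.join('%3d'%x for x in g[v,u-32:u+34:3]))
E
```

```text
time_s: 32.95
position: [0.5455, 0.0807, 0.2141]
ee_rot: [[0.526, 0.657, 0.54], [0.459, -0.754, 0.471], [0.717, 0.0, -0.698]]
contact_force: [0.8, 0.9, 1.4]
finger_gap: 0.004
side change around drift 25.999113475177303 157
drift_collar [([267.0, 223.0], 0.95)]
drift_ring [([268.0, 227.0], 0.59)]
drift [([269.0, 222.0], 0.94), ([480.0, 404.0], 0.3)]
coll [273.1, 249.3]
colltop [273.1, 246.9]
shtop [273.4, 213.2]
ringc [273.5, 202.6]
ringtop [273.6, 188.8]
125  62  62  62  64  65  62  62  63  62  62  65  63  64  60  62  63  59  61  62  63  61  62
128  60  65  63  66  66  65  66  63  64  67  65  67  64  66  62  64  61  64  65  60  67  93
131  65  65  65  65  65  62  64  66  65  64  64  64  64  65  64  63  62  63  63  67  95 108
134  66  67  67  67  68  64  64  64  65  62  64  63  65  63  65  64  68  63  67 106 115 110
137  67  66  67  64  67  66  70  66  68  67  66  65  66  63  65  62  62  67  98 114 114 116
140  79  65  69  69  70  67  68  70  65  65  66  67  64  65  65  66  78 110 106 105 111 115
143 111  93  68  65  69  66  67  70  69  67  65  67  65  65  67  79 108 116 112 108 107 1
[... 4086 characters left out ...]
 245 197 110 110 244 246 245 245 245 245 245 234  94  91
281 122 206 246 246 246 246 246 245 246 197 106 106 244 245 246 246 246 245 245 242 101  92
284 123 233 245 245 245 245 246 245 245 191  96 102 244 246 245 245 245 246 246 244 117  93
287 125 241 246 246 245 246 246 245 245 191 102 105 245 245 246 246 246 246 245 245 146  93
290 134 245 245 245 246 246 245 245 246 189  94 102 244 245 245 246 245 245 246 245 191  91
293 162 245 246 245 246 245 246 245 245 172  99 102 242 246 246 246 246 245 245 246 224  92
296 192 245 246 245 245 245 246 245 245 165 100 103 239 246 246 246 245 245 245 245 238  94
299 230 245 246 245 245 246 246 245 245 168  95 101 239 245 246 246 245 246 245 246 243 109
```

```bash
python3 - <<'E'
from h import *
from scipy.optimize import least_squares
def run(name,pos,R,feat,use_tilt):
    c=eyes.get_calibration('wrist');T=np.eye(4);T[:3,:3]=R;T[:3,3]=pos;f,cx,cy,_=cal('wrist');k=(f,cx,cy,T@np.array(c['hand_eye']))
    u=np.array([np.cos(.733),np.sin(.733),0])
    def P(p,x,z): # p: du, z0, tilt
        ax=np.array([0,0,1])*np.cos(p[2])+u*np.sin(p[2]); xx=u*np.cos(p[2])-np.array([0,0,1])*np.sin(p[2])
        return np.array([.608,.136,0])+u*p[0]+np.array([0,0,p[1]])+xx*x/1e3+ax*z/1e3
    th=np.linspace(0,np.pi*2,121)
    def res(p):
        p=[p[0],p[1],p[2] if use_tilt else 0]
        return [proj(k,P(p,8,111))[1]-feat[0],proj(k,P(p,-8,111))[1]-feat[1],min(proj(k,P(p,21*np.cos(t),129+21*np.sin(t)))[1] for t in th)-feat[2]]
    r=least_squares(res,[0,.0145,0],x_scale=[.01,.01,.1]); print(name,'du mm %.1f z0-14.5 mm %.1f tilt %.3f'%(r.x[0]*1e3,r.x[1]*1e3-14.5,r.x[2]),np.round(r.fun,2))
R=np.array([[.526,.657,.540],[.459,-.754,.471],[.717,0,-.698]])
for t in (0,1): run('now',[.5455,.0807,.2141],R,[204.5,219.5,175],t)
g=cv2.imread('pics/e_w.png').mean(2)
k=(None,)
for v in range(120,260,3): print(v,' '.join('%3d'%x for x in g[v,242:308:3]))
a=cv2.imread('pics/f_s.png')
for v in range(176,224,3): print(v,' '.join('%3d'%x for x in a[v,272:306,2]))
E
```

```text
now du mm -6.9 z0-14.5 mm 13.5 tilt 0.000 [-0.43  0.27  0.14]
now du mm -9.7 z0-14.5 mm 9.5 tilt 0.047 [ 0. -0.  0.]
120 114  99  74  70  72  73  69  76  69  71  70  70  67  72  80 113 109 112 117 112 110 109
123 111 114 108  87  73  72  70  69  69  71  74  72  74  92 107 113 114 113 107 114 113 113
126 113 111 112 110 102  73  72  74  70  75  74  73  92 113 116 111 112 115 114 106 108 114
129 153 146 134 123 115 113  87  75  71  70  75 102 109 105 112 115 113 109 116 115 111 109
132 152 152 154 122 113 114 114 106  77  99 194 127 113 114 108 108 115 116 110 111 111 111
135 157 153 150  98 115 112 112 114 113 225 243 169 117 114 117 110 110 114 115 111 109 111
138 156 155 123  93 117 114 115 113 115 238 243 179 118 117 116 114 116 111 111 113 114 110
141 153 154  90  96 115 118 117 111 116 242 244 177 115 116 118 119 117 116 109 108 114 117
144 154 145  81  91 119 119 118 117 116 243 245 176 113 117 118 117 120 116 115 112 111 113
147 156 112  82  92 120 118 117 118 116 244 245 175 114 115 114 114 117 116 118 116 117 111
150 154  89  82  92 120 120 117 121 122 240 240 170 114 113 113
[... 4880 characters left out ...]

209  36  36  39  35  36  37  38  33  27  41  77 101 107 104 104 103 105 104  97  95  99 108 113 110 109 103  97 105 114 119 122 122 123 124
212  37  36  37  36  36  35  33  25  44  86 105 120 142 126 107 102 104 106  99  99 109 109 109 112 111 112 112 110 113 116 120 122 124 124
215  36  39  59  69  55  36  25  45  86 108 112 144 206 189 139 114 110 108 110 124 134 124 110 108 111 111 112 111 110 111 114 117 120 126
218  40  37  46  43  33  31  56  90 108 113 113 115 111 109 100 102 107 108  99  87  70  62  80 101 108 109 109 110 112 111 110 110 111 116
221  36  35  36  31  31  58  91 104 111 116 114 114 113 113 107  81  59  53  53  52  54  53  55  63  82  99 104  98  92  85  72  54  44  58
```

```bash
python3 - <<'E'
from h import *
from scipy.optimize import least_squares
R=np.array([[.526,.658,.539],[.459,-.753,.471],[.716,0,-.698]]);pos=np.array([.5389,.0741,.1734])
c=eyes.get_calibration('wrist');T=np.eye(4);T[:3,:3]=R;T[:3,3]=pos;f,cx,cy,_=cal('wrist');k=(f,cx,cy,T@np.array(c['hand_eye']))
for X in ([.6315,.1741],[.6434,.1074],[.5819,.0982],[.5696,.1604],[.608,.136]): print(X,proj(k,X+[.048]))
u=np.array([np.cos(.733),np.sin(.733),0]); Z=np.array([0,0,1])
def P(p,x,z): return np.array([.608,.136,0])+u*p[0]+Z*p[1]+(u*np.cos(p[2])-Z*np.sin(p[2]))*x/1e3+(Z*np.cos(p[2])+u*np.sin(p[2]))*z/1e3
th=np.linspace(0,np.pi*2,121)
F=[((8,111),166.5),((-8,111),182),((-13,33.5),230.5)]
def res(p): return [proj(k,P(p,*X))[1]-r for X,r in F]+[min(proj(k,P(p,21*np.cos(t),129+21*np.sin(t)))[1] for t in th)-131.5]
for z in (0.0145,):
    print('seated model rows residual',np.round(res([0,z,0]),1), 'best du only',least_squares(lambda q:res([q[0],z,0]),[0],x_scale=.01).x, np.round(least_squares(lambda q:res([q[0],z,0]),[0],x_scale=.01).fun,1))
r=least_squares(res,[0,.0145,0],x_scale=[.01,.01,.1]);print(r.x,r.fun)
E
```

```text
[0.6315, 0.1741] [259.51879686 188.82616042]
[0.6434, 0.1074] [315.38645205 216.83057758]
[0.5819, 0.0982] [283.6221958  264.18928495]
[0.5696, 0.1604] [228.15047417 234.74717996]
[0.608, 0.136] [271.80276567 223.49875527]
seated model rows residual [3.8 3.9 4.4 5.4] best du only [0.00460831] [-0.6 -0.7  0.3  1. ]
[ 0.00159026  0.02295166 -0.03324727] [-0.6752093   0.17477799  0.16913103  0.32489547]
```

```bash
python3 -m handwheel '[[[-7,-7,-20,0,0,0,0.7],[-7,-7,-41,0,0,0,0.7],[-7,-7,-41,0,0,0,0.7],[-7,-7,-41,0,0,0,0.7],[-7,-7,-41,0,0,0,0.7],[-7,-7,-41,0,0,0,0.7],[-7,-7,-41,0,0,0,0.7],[-7,-7,-41,0,0,0,0.7],[-7,-7,-41,0,0,0,0.7]]]' | grep -E 'pos|force|gap'
python3 -m handwheel '[[[14,14,-22,0,0,0,0.7],[30,28,-43,0,0,0,0.7],[47,42,-64,0,0,0,0.7],[63,56,-85,0,0,0,0.7],[76,68,-102,0,0,0,0.7],[84,75,-112,0,0,0,0.7],[90,80,-118,0,0,0,0.7],[90,80,-118,0,0,0,0.5],[90,80,-118,0,0,0,0.2],[90,80,-118,0,0,0,0],[90,80,-118,0,0,0,0],[90,80,-118,0,0,0,0]]]' 60
python3 -m handwheel '[[[0,0,0,0,0,0,0],[0,0,0,0,0,0,0],[0,0,0,0,0,0,0],[0,0,0,0,0,0,0],[0,0,0,0,0,0,0]]]' | grep -E 'pos|force|gap'
```

```text
position: [0.5383, 0.0739, 0.1735]
contact_force: [0.4, 0.1, -0.2]
finger_gap: 0.606
time_s: 35.0
position: [0.6281, 0.1534, 0.0557]
ee_rot: [[0.525, 0.657, 0.541], [0.459, -0.754, 0.471], [0.717, 0.001, -0.697]]
contact_force: [0.2, -0.5, 0.1]
finger_gap: 0.383
position: [0.6282, 0.1538, 0.0552]
contact_force: [-1.9, -1.7, 2.5]
finger_gap: 0.164
```

```bash
for i in 1 2 3 4; do o=$(python3 -m handwheel '[[[0,0,-1,0,0,0,0],[0,0,-1,0,0,0,0],[0,0,-1,0,0,0,0]]]' | grep -E 'posi|force'); echo $o; done
```

```text
position: [0.6285, 0.154, 0.0552] contact_force: [-5.3, -3.4, 7.8]
position: [0.6287, 0.1541, 0.0551] contact_force: [-7.2, -5.6, 14.0]
position: [0.6291, 0.1543, 0.0551] contact_force: [-10.6, -7.4, 19.2]
position: [0.6295, 0.1546, 0.0551] contact_force: [-11.7, -7.8, 23.2]
```

```bash
python3 -m handwheel '[[[0,0,2,0,0,0,0],[0,0,3.5,0,0,0,0],[-1,-1,3.5,0,0,0,0],[-1,-1,3.5,0,0,0,0],[-1,-1,3.5,0,0,0,0]]]' | grep -E 'pos|force|gap'; python3 -m handwheel '[[[0,0,-1.5,0,0,0,0],[0,0,-1.5,0,0,0,0]]]'| grep -E 'pos|force|gap'
python3 - <<'E'
from h import *
k,im=snap('wrist','h_w.png'); g=im.mean(2)
print('col270',[(v,int(g[v,268:274].mean())) for v in range(150,345) if abs(g[v+1,268:274].mean()-g[v-1,268:274].mean())>25]); print('col257',[(v,int(g[v,256:260].mean())) for v in range(225,345) if abs(g[v+1,256:260].mean()-g[v-1,256:260].mean())>25])
for v in (180,212,240,300,322,326): print(v,g[v,250:296:2].astype(int).tolist())
E
```

```text
position: [0.6277, 0.1532, 0.0551]
contact_force: [-1.4, -2.5, 7.0]
finger_gap: 0.166
position: [0.6279, 0.1534, 0.0551]
contact_force: [-6.3, -4.7, 16.7]
finger_gap: 0.169
col270 [(150, 221), (253, 178), (315, 170), (324, 172), (325, 148), (326, 131), (327, 117)]
col257 [(256, 231), (257, 202), (258, 165), (319, 168), (320, 154), (321, 138)]
180 [118, 122, 122, 122, 123, 121, 202, 239, 248, 253, 253, 249, 245, 239, 219, 181, 137, 125, 125, 124, 123, 124, 123]
212 [94, 93, 94, 96, 95, 97, 192, 230, 238, 240, 244, 246, 236, 219, 199, 174, 142, 125, 124, 124, 123, 126, 126]
240 [159, 246, 251, 251, 251, 251, 234, 210, 212, 210, 202, 197, 188, 176, 168, 162, 216, 249, 249, 250, 250, 215, 133]
300 [115, 96, 85, 127, 145, 146, 147, 147, 148, 148, 147, 147, 148, 149, 149, 147, 148, 145, 146, 104, 75, 87, 101]
322 [84, 75, 91, 113, 130, 146, 167, 188, 193, 191, 191, 187, 191, 189, 191, 186, 163, 139, 121, 101, 77, 73, 85]
326 [84, 74, 120, 146, 130, 104, 105, 117, 130, 131, 130, 131, 131, 131, 122, 108, 102, 98, 99, 96, 82, 73, 82]
```

```bash
python3 - <<'E' | grep -v shank
import cv2,numpy as np
g=cv2.imread('pics/h_w.png').mean(2)
print([int(x) for x in g[205:262,256:260].mean(1)]); print([int(x) for x in g[140:160,268:274].mean(1)])
import fit
from fit import *
def go(feats,rt):
    th=np.linspace(0,2*np.pi,181)
    def res2(p): return [row(*pt(p,X))[1]-v for X,v in feats]+[min(row(*pt(p,(21*np.cos(t),129+21*np.sin(t))))[1] for t in th)-rt]
    r=least_squares(res2,[-.05,.01,.8],x_scale=[.01,.01,.1]); return r.x,np.round(r.fun,1),pt(r.x,(0,33.5))
back=205+int(np.argmax(np.diff(g[205:262,256:260].mean(1)))) ; print('back',back)
X0,f0,c0=go([((8,111),231.5),((-8,111),270.3),((-8,39.5),318.5),((-13,39.5),328.7)],164.5)
X1,f1,c1=go([((8,111),back+.5),((-8,111),257.3),((-8,39.5),315),((-13,39.5),325)],148.5)
print(X0,f0,X1,f1,'tilt change',X1[2]-X0[2]); 
R=np.array([[.525,.657,.541],[.459,-.754,.471],[.717,.001,-.697]])
for n,X,c,p in (('now',X1,c1,[.6279,.1534,.0551]),):
    ax=R@np.array([np.sin(X[2]),0,-np.cos(X[2])]); print(n,'collar world',p+R@np.array([c[0],0,c[1]]),'axis',ax)
Rb=np.array([[.538,.657,.528],[.466,-.754,.464],[.702,-.003,-.712]])
print('insertion: axis', R@np.array([np.sin(X0[2]),0,-np.cos(X0[2])]),'collar at seat',np.array([.6293,.1544,.0542])+R@np.array([c0[0],0,c0[1]]))
E
```

```text
[96, 96, 95, 93, 96, 95, 94, 95, 93, 95, 96, 95, 96, 96, 102, 151, 226, 247, 250, 250, 250, 250, 250, 250, 250, 251, 251, 251, 251, 251, 251, 251, 251, 251, 251, 251, 251, 251, 251, 252, 252, 252, 251, 251, 251, 251, 251, 251, 250, 250, 245, 231, 202, 165, 150, 147, 147]
[115, 118, 119, 118, 120, 118, 120, 121, 133, 176, 221, 239, 242, 242, 243, 244, 246, 247, 247, 247]
back 220
[-0.04852749  0.00982436  0.7916393 ] [ 0.1 -0.   0.4 -0.4 -0.1] [-0.04703814  0.00790481  0.83025324] [-0.3  0.1  0.3 -0.3  0.1] tilt change 0.03861393361594234
now collar world [0.60823513 0.13623651 0.04934649] axis [0.022497   0.02101048 0.99947745]
insertion: axis [-0.0066091  -0.00438091  0.99991778] collar at seat [0.60891664 0.1366064  0.04605546]
```

```bash
python3 -m handwheel '[[[0,0,3,0,0,0,0],[0,0,4,0.01,-0.011,0,0],[0,0,4,0.021,-0.022,0,0],[0,0,4,0.021,-0.022,0,0],[0,0,4,0.021,-0.022,0,0]]]'| grep -E 'pos|force'; for i in 1 2 3 4 5; do o=$(python3 -m handwheel '[[[0,0,-1,0,0,0,0],[0,0,-1.5,0,0,0,0],[0,0,-1.5,0,0,0,0]]]' | grep -E 'posi|force'); echo $o; done; python3 - <<'E'
from h import *
k,im=snap('wrist','i_w.png'); g=im.mean(2); print(telemetry.get_state()['ee_rot'],telemetry.get_state()['position'])
print('col270',[(v,int(g[v,268:274].mean())) for v in range(145,345) if abs(g[v+1,268:274].mean()-g[v-1,268:274].mean())>25]); print('col257',[(v,int(g[v,256:260].mean())) for v in range(210,345) if abs(g[v+1,256:260].mean()-g[v-1,256:260].mean())>25])
E
```

```text
position: [0.6265, 0.1528, 0.0558]
contact_force: [0.1, -0.2, -1.4]
position: [0.6269, 0.1531, 0.0556] contact_force: [-1.9, -1.2, 4.1]
position: [0.6273, 0.1534, 0.0556] contact_force: [-7.7, -4.2, 12.2]
position: [0.6277, 0.1537, 0.0556] contact_force: [-10.6, -7.8, 20.8]
position: [0.628, 0.154, 0.0557] contact_force: [-16.1, -10.9, 28.7]
position: [0.6286, 0.1543, 0.0557] contact_force: [-18.3, -12.3, 35.5]
[[ 5.01971265e-01  6.58520520e-01  5.60692049e-01]
 [ 4.39771675e-01 -7.52562582e-01  4.90153480e-01]
 [ 7.44731981e-01  5.33519145e-04 -6.67363463e-01]] [0.62860293 0.15434176 0.05569504]
col270 [(146, 106), (147, 131), (148, 183), (149, 226), (226, 221), (227, 205), (251, 177), (315, 166), (324, 182), (325, 160), (326, 141), (327, 124)]
col257 [(218, 98), (219, 141), (220, 220), (221, 247), (255, 232), (256, 201), (257, 167), (320, 164), (321, 148), (322, 135), (332, 123)]
```

```bash
python3 -m handwheel '[[[-1,-0.5,3,0,0,0,0],[-2,-1.5,5.5,0,0,0,0],[-2,-1.5,5.5,0,0,0,0],[-2,-1.5,5.5,0,0,0,0]]]'| grep -E 'time|pos|force'; python3 -m handwheel '[[[0,0,0,0,0,0,0.2],[0,0,0,0,0,0,0.3],[0,0,0,0,0,0,0.5],[0,0,0,0,0,0,0.7],[0,0,0,0,0,0,0.7],[0,0,0,0,0,0,0.7],[0,0,0,0,0,0,0.7],[0,0,0,0,0,0,0.7]]]'| grep -E 'time|pos|force|gap'; python3 - <<'E'
from h import *
st=telemetry.get_state();k,im=snap('wrist','j_w.png'); g=im.mean(2); R=np.array(st['ee_rot']);print(st['position'],R[2])
print('col270',[(v,int(g[v,268:274].mean())) for v in range(145,345) if abs(g[v+1,268:274].mean()-g[v-1,268:274].mean())>25]); print('col257',[(v,int(g[v,256:260].mean())) for v in range(210,345) if abs(g[v+1,256:260].mean()-g[v-1,256:260].mean())>25])
for v in (170,200,240,300,322): print(v,g[v,250:296:2].astype(int).tolist())
E
```

```text
time_s: 39.1
position: [0.6258, 0.1517, 0.0556]
contact_force: [-1.2, -0.5, 6.0]
time_s: 39.77
position: [0.625, 0.1514, 0.0548]
contact_force: [-0.3, -1.1, 0.1]
finger_gap: 0.662
[0.62500153 0.15140765 0.05477984] [ 0.73700883 -0.00136674 -0.67588173]
col270 [(145, 232), (247, 167), (312, 154), (313, 170), (321, 192), (322, 162), (323, 135), (324, 117)]
col257 [(215, 108), (216, 169), (217, 233), (251, 237), (252, 211), (253, 172), (254, 145), (311, 221), (312, 239), (316, 232), (317, 201), (318, 165)]
170 [127, 125, 125, 128, 128, 123, 206, 241, 248, 253, 253, 247, 243, 237, 214, 175, 137, 119, 120, 118, 117, 115, 119]
200 [95, 93, 94, 96, 95, 103, 197, 231, 235, 238, 243, 245, 232, 215, 194, 168, 136, 123, 123, 120, 117, 118, 116]
240 [171, 245, 251, 251, 251, 251, 231, 206, 206, 203, 195, 190, 179, 165, 165, 158, 223, 249, 250, 251, 249, 222, 134]
300 [248, 252, 252, 233, 143, 139, 137, 140, 138, 139, 135, 137, 139, 139, 140, 138, 135, 139, 138, 154, 183, 186, 177]
322 [117, 140, 145, 146, 148, 144, 135, 138, 177, 186, 159, 151, 152, 151, 146, 133, 117, 103, 91, 92, 92, 91, 90]
```

```bash
python3 -m handwheel '[[[-5,-5,7,0,0,0,0.7],[-16,-14,20,0,0,0,0.7],[-27,-24,33,0,0,0,0.7],[-43,-38,50,0,0,0,0.7],[-60,-52,70,0,0,0,0.7],[-76,-66,90,0,0,0,0.7],[-90,-80,110,0,0,0,0.7],[-90,-80,110,0,0,0,0.7],[-90,-80,110,0,0,0,0.7]]]'; python3 - <<'E' | grep -v shank
import cv2,numpy as np
from fit import *
g=cv2.imread('pics/j_w.png').mean(2); rt=135+int(np.argmax(np.diff(g[135:155,268:274].mean(1))))+.5
th=np.linspace(0,2*np.pi,181); F=[((8,111),216),((-8,111),252.7),((-8,39.5),312.5),((-13,39.5),322)]
def res2(p): return [row(*pt(p,X))[1]-v for X,v in F]+[min(row(*pt(p,(21*np.cos(t),129+21*np.sin(t))))[1] for t in th)-rt]
X=least_squares(res2,[-.05,.01,.8],x_scale=[.01,.01,.1]).x; c=pt(X,(0,33.5)); u=.737,-.676
print(rt,X,np.round(res2(X),1),'collar z',.0548+.737*c[0]-.676*c[1],'tilt u',np.sin(X[2])*.676-np.cos(X[2])*.737)
S,i2=snap('side','k_s.png')
for v in range(196,222,2): print(v,' '.join('%3d'%x for x in i2[v,278:302,0]))
k,im=snap('wrist','k_w.png'); print([(x['centre'],x['confidence']) for x in eyes.look_for('drift','wrist')])
g=im.mean(2)
for v in range(130,240,8): print(v,' '.join('%3d'%x for x in g[v,242:308:3]))
for q in ['spool_a','spool_b','varnish','hookbox','scissors','stacker','bodkin']:
    a=[np.round(x['centre']).tolist() for x in eyes.look_for(q,'side')[:2]]; print(q,a)
E
```

```text
time_s: 40.57
position: [0.5355, 0.0703, 0.1659]
ee_rot: [[0.508, 0.657, 0.557], [0.444, -0.754, 0.483], [0.738, 0.002, -0.675]]
contact_force: [-0.6, -0.2, 0.0]
finger_gap: 0.7
143.5 [-0.04585866  0.00837554  0.83476408] [-0.   0.   0.1 -0.1  0. ] collar z 0.048842079894074276 tilt u 0.006222556486777664
196  63  60  53  39  25  31  67  98 147 214 231 224 231 241 218 132  46  15  16  19  30  47  58  62
198  69  69  72  71  63  53  56  79  95 117 159 226 238 194 122  59  23  24  34  47  57  64  67  66
200  71  70  68  70  70  70  71  90  99 102 108 123 118 101  87  59  47  55  61  63  64  65  64  67
202  74  72  67  68  71  71  73  92 102 104 105 101  95  93  90  75  64  61  62  62  63  64  66  65
204 112 104  89  76  71  71  79  95 102 105 105 103  95  93  94  98  86  70  64  61  62  65  65  65
206 131 136 135 128 108  87  86  96 103 105 105 103  96  94  97 108 111 101  85  69  63  63  65  74
208 129 132 132 129 124 116 111 107 104 104 106 104  96  95 102 111 113 115 109  92  80  85  97 110
210 121 120 120 116 117 116 114 108 105 106 106 104  98  96  98 110 114 115 114 112 113 114 1
[... 1304 characters left out ...]
 79  86 132 140 142 135 134 135 135 135 134 123 113 112 114 113 116 110 109 112
202  83  86 128 135 138 133 138 134 134 133 135 135 135 137 140 136 138 136 129 115 113 117
210 136 138 138 141 140 137 139 133 134 134 135 134 138 141 135 134 136 136 137 134 135 133
218 139 137 139 139 138 181 249 178 133 134 135 132 138 175 136 132 133 131 134 134 135 136
226 142 141 142 141 140 137 166 245 211 174 174 173 172 125  88  87  87  95 122 135 123  70
234 140 142 141 137 136 139 138 140 138 116  98  89  88  90  88  87  87  84  86  71  69  66
spool_a [[287.0, 272.0]]
spool_b [[287.0, 272.0]]
varnish [[359.0, 234.0]]
hookbox [[221.0, 308.0]]
scissors [[238.0, 389.0]]
stacker [[382.0, 276.0]]
bodkin []
```

```bash
python3 -c "
from cell import ticket
print(ticket.sign_off())"
```

```text
the job is handed in; nothing more can be done
None
```

I opened the keeper, took the drift off the peg and left it standing in the vise block's bore with the gripper clear, then handed the job in at about 41 s. I could not confirm directly that the bushing came out underneath: no camera sees under the block.

**What I did:**
- The first two presses on the keeper missed, because the fingertips sat about 40 mm behind where the stated tool point puts them. After correcting for that it folded flat, confirmed in a picture.
- I gripped the drift, lifted it 16 mm and slid it 108 mm along the peg and off. I then carried it around the front of the stand and pushed it into the bore.
- After the first release I was not sure it was seated. I pressed on its ring at about 14 N, gripped it again, straightened it and pressed up to about 35 N. It met a hard stop and went no lower.

**Last checks, drift standing free:**
- **Collar height:** a wrist-camera fit put it 0.8 mm above the block's top, with a measuring error of about 1–2 mm.
- **Tilt:** about 0.006 rad in the direction that fit can see.
- **Centring:** with the drift still gripped, the collar measured about 2 mm from the bore's centre.
- **Bystanders:** the detector put the spool, hook box, varnish, scissors and stacker in their usual places. It did not tell the two spools apart, and it missed the bodkin.

**What disagreed:**
- The bushing started to resist 2–6 mm later than expected, which would put its travel at 13–17 mm rather than 19.5 mm. The limit is 16.5 mm, so that step is inferred from the hard stop and the seated collar.
- Before I re-seated it, the drift had leaned about 0.04 rad; it stood upright afterwards.

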